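# Stow and chock the bamboo blanks at the engraver's stall

## Task

Pull the tray all the way out from under the clear shelf and lay every bamboo blank in it on its side across the tray, as one closed row against the tall end wall by the handle; then stand the orange chock on the tray floor snug against the last blank so that the row cannot roll apart. Only then slide the tray fully home under the shelf with the row still closed and chocked, and leave the jar, the slab and the basket where they are.

Things in the scene. Friction and masses are not known exactly. Their poses are not given: they have to be found in the camera images.
- blank1_mid (a point): Round bamboo blank for engraving: a plain cylinder 36 mm in diameter and 110 mm long, pale wood with two darker rings, about 0.09 kg, at first lying on its side on the table. It rolls far when knocked, and may have turned about its axis. The point is the centre of the cylinder (18 mm above what it lies on); x runs along the cylinder's axis. 3 to 5 of the blanks are present; None if absent.
- blank2_mid (a point): Round bamboo blank for engraving: a plain cylinder 36 mm in diameter and 110 mm long, pale wood with two darker rings, about 0.09 kg, at first lying on its side on the table. It rolls far when knocked, and may have turned about its axis. The point is the centre of the cylinder (18 mm above what it lies on); x runs along the cylinder's axis. 3 to 5 of the blanks are present; None if absent.
- blank3_mid (a point): Round bamboo blank for engraving: a plain cylinder 36 mm in diameter and 110 mm long, pale wood with two darker rings, about 0.09 kg, at first lying on its side on the table. It rolls far when knocked, and may have turned about its axis. The point is the centre of the cylinder (18 mm above what it lies on); x runs along the cylinder's axis. 3 to 5 of the blanks are present; None if absent.
- blank4_mid (a point): Round bamboo blank for engraving: a plain cylinder 36 mm in diameter and 110 mm long, pale wood with two darker rings, about 0.09 kg, at first lying on its side on the table. It rolls far when knocked, and may have turned about its axis. The point is the centre of the cylinder (18 mm above what it lies on); x runs along the cylinder's axis. 3 to 5 of the blanks are present; None if absent.
- blank5_mid (a point): Round bamboo blank for engraving: a plain cylinder 36 mm in diameter and 110 mm long, pale wood with two darker rings, about 0.09 kg, at first lying on its side on the table. It rolls far when knocked, and may have turned about its axis. The point is the centre of the cylinder (18 mm above what it lies on); x runs along the cylinder's axis. 3 to 5 of the blanks are present; None if absent.
- chock_mid (a point): Chock with orange faces and black rubber foot, about 0.35 kg, 90 mm long (x), 46 mm wide at the foot (y), 56 mm tall, alike on both sides: the long faces lean inward 20 degrees from vertical up to 24 mm height, a grip fin stands above. The point is at its centre, 28 mm above the foot. Bearing against a blank on the same floor, their centres are 36 mm apart horizontally.
- chock_fin (a point): Grip fin of the chock, 44 mm along the chock's x by 14 mm along its y, from 24 to 56 mm above the foot. The point is on its centre line 42 mm above the foot. Pinch it from above; across the 44 mm leaves the sides towards the blanks free.
- tray (a joint): Travel of the tray on its runners, m: 0 = home (all the way in under the clear shelf), 0.20 = all the way out, clear of the shelf. Starts at 0 to 0.05. Hard stops at both ends. Out is towards -y of point row_stop. The runners are a little stiff (about 3 N), so it stays where it is left. The stand with tray and shelf is placed and turned differently at each start.
- row_stop (a point): On the tray, moving with it: foot of the inner face of its tall red end wall (the stop, 28 mm high), mid-width, on the inner floor, 27 mm above the table. y runs along the tray away from stop and handle, x across, z up. The floor is flat: y 0 to 0.265, x -0.062 to 0.062; side walls 12 mm high, 6 mm thick; end walls 8 mm thick.
- tray_far (a point): On the tray: foot of the inner face of its low far end wall (10 mm high), mid-width, on the inner floor, 265 mm from row_stop; same axes. This end goes in under the shelf first.
- shelf_edge (a point): Near edge of the fixed clear shelf, on its underside, 105 mm above the table, on the tray's centre line; same axes as row_stop. From here the shelf runs 210 mm along +y; it is 8 mm thick, 190 mm wide, on four 12 mm square posts 86 mm either side of the centre line. It stands 282 mm from row_stop with the tray fully out, 82 mm with it home.
- tray_handle (a point): Yellow upright grip of the tray, 26 mm (x) by 20 mm (y) by 50 mm tall, top 68 mm above the table, 48 mm outside row_stop (at y = -0.048 in its axes; same axes). The point is inside the grip, 53 mm above the table. Pinch it from above, across x or y; it moves only along y.
- ink_jar: Bystander: black jar with a yellow cap, 56 mm wide, 70 mm tall, standing on the table beyond the tray. Leave alone. Origin at the centre of its underside.
- stone_slab: Bystander: white stone slab 90 x 60 x 25 mm lying beyond the tray. Leave alone. Origin at the centre of its underside.
- basket: Bystander: red open plastic basket 100 x 170 x 55 mm beyond the tray. Leave alone. Origin at the centre of its underside.
Mind the look-alikes: they are no part of the job. Leave any blue, purple or turquoise look-alike of the part that bears blank5_mid alone.

How it is judged (in metres and radians):
On the way, in this order (a step that is already met when the one before it is completed fails the run):
1. the tray is pulled out all the way (at least 190 mm of its 200) (value of joint tray above 0.19 m), for 0.2 s.
2. with the tray still out, all the blanks lie in a closed row against the stop, the chock stands against the last one, and blanks and chock are let go (value of joint tray above 0.185 m and x of blank1_mid in the frame of row_stop between -0.014 and 0.014 m and z of blank1_mid in the frame of row_stop between 0.011 and 0.026 m and y of blank1_mid in the frame of row_stop between 0.01 and 0.178 m and angle between the x axis of each of blank1_mid, blank2_mid, blank3_mid, blank4_mid, blank5_mid, chock_mid and the x axis of row_stop, either way round below 0.15 rad and x of blank2_mid in the frame of row_stop between -0.014 and 0.014 m and z of blank2_mid in the frame of row_stop between 0.011 and 0.026 m and y of blank2_mid in the frame of row_stop between 0.01 and 0.178 m and x of blank3_mid in the frame of row_stop between -0.014 and 0.014 m and z of blank3_mid in the frame of row_stop between 0.011 and 0.026 m and y of blank3_mid in the frame of row_stop between 0.01 and 0.178 m and x of blank4_mid in the frame of row_stop between -0.014 and 0.014 m and z of blank4_mid in the frame of row_stop between 0.011 and 0.026 m and y of blank4_mid in the frame of row_stop between 0.01 and 0.178 m and x of blank5_mid in the frame of row_stop between -0.014 and 0.014 m and z of blank5_mid in the frame of row_stop between 0.011 and 0.026 m and y of blank5_mid in the frame of row_stop between 0.01 and 0.178 m and (y of blank1_mid in the frame of row_stop between 0.011 and 0.032 m or y of blank2_mid in the frame of row_stop between 0.011 and 0.032 m or y of blank3_mid in the frame of row_stop between 0.011 and 0.032 m or y of blank4_mid in the frame of row_stop between 0.011 and 0.032 m or y of blank5_mid in the frame of row_stop between 0.011 and 0.032 m) and (y of blank1_mid in the frame of row_stop between 0.047 and 0.068 m or y of blank2_mid in the frame of row_stop between 0.047 and 0.068 m or y of blank3_mid in the frame of row_stop between 0.047 and 0.068 m or y of blank4_mid in the frame of row_stop between 0.047 and 0.068 m or y of blank5_mid in the frame of row_stop between 0.047 and 0.068 m) and (y of blank1_mid in the frame of row_stop between 0.083 and 0.104 m or y of blank2_mid in the frame of row_stop between 0.083 and 0.104 m or y of blank3_mid in the frame of row_stop between 0.083 and 0.104 m or y of blank4_mid in the frame of row_stop between 0.083 and 0.104 m or y of blank5_mid in the frame of row_stop between 0.083 and 0.104 m) and (y of blank1_mid in the frame of row_stop between 0.119 and 0.14 m or y of blank2_mid in the frame of row_stop between 0.119 and 0.14 m or y of blank3_mid in the frame of row_stop between 0.119 and 0.14 m or y of blank4_mid in the frame of row_stop between 0.119 and 0.14 m or y of blank5_mid in the frame of row_stop between 0.119 and 0.14 m or y of each of blank1_mid, blank2_mid, blank3_mid, blank4_mid, blank5_mid in the frame of row_stop below 0.119 m) and (y of blank1_mid in the frame of row_stop between 0.155 and 0.176 m or y of blank2_mid in the frame of row_stop between 0.155 and 0.176 m or y of blank3_mid in the frame of row_stop between 0.155 and 0.176 m or y of blank4_mid in the frame of row_stop between 0.155 and 0.176 m or y of blank5_mid in the frame of row_stop between 0.155 and 0.176 m or y of each of blank1_mid, blank2_mid, blank3_mid, blank4_mid, blank5_mid in the frame of row_stop below 0.155 m) and x of chock_mid in the frame of row_stop between -0.018 and 0.018 m and z of chock_mid in the frame of row_stop between 0.022 and 0.034 m and angle between chock_mid's own z axis and vertical below 0.1 rad and (y of blank1_mid in the frame of chock_mid between -0.042 and 0.042 m or y of blank2_mid in the frame of chock_mid between -0.042 and 0.042 m or y of blank3_mid in the frame of chock_mid between -0.042 and 0.042 m or y of blank4_mid in the frame of chock_mid between -0.042 and 0.042 m or y of blank5_mid in the frame of chock_mid between -0.042 and 0.042 m) and contact force between the fingers and blank1 below 0.2 N and contact force between the fingers and blank2 below 0.2 N and contact force between the fingers and blank3 below 0.2 N and contact force between the fingers and blank4 below 0.2 N and contact force between the fingers and blank5 below 0.2 N and contact force between the fingers and chock below 0.2 N), for 0.3 s.
At the end, for the whole second after the job is handed in: Tray within 12 mm of home; every blank on its floor across the tray (0.15 rad), in one row from the stop, none over 14 mm further out than in a gapless row; chock upright on the floor, square (0.15 rad), centred within 18 mm, at most about 6 mm from the last blank; all at rest (value of joint tray below 0.012 m and x of blank1_mid in the frame of row_stop between -0.014 and 0.014 m and z of blank1_mid in the frame of row_stop between 0.011 and 0.026 m and y of blank1_mid in the frame of row_stop between 0.01 and 0.178 m and angle between the x axis of each of blank1_mid, blank2_mid, blank3_mid, blank4_mid, blank5_mid, chock_mid and the x axis of row_stop, either way round below 0.15 rad and x of blank2_mid in the frame of row_stop between -0.014 and 0.014 m and z of blank2_mid in the frame of row_stop between 0.011 and 0.026 m and y of blank2_mid in the frame of row_stop between 0.01 and 0.178 m and x of blank3_mid in the frame of row_stop between -0.014 and 0.014 m and z of blank3_mid in the frame of row_stop between 0.011 and 0.026 m and y of blank3_mid in the frame of row_stop between 0.01 and 0.178 m and x of blank4_mid in the frame of row_stop between -0.014 and 0.014 m and z of blank4_mid in the frame of row_stop between 0.011 and 0.026 m and y of blank4_mid in the frame of row_stop between 0.01 and 0.178 m and x of blank5_mid in the frame of row_stop between -0.014 and 0.014 m and z of blank5_mid in the frame of row_stop between 0.011 and 0.026 m and y of blank5_mid in the frame of row_stop between 0.01 and 0.178 m and (y of blank1_mid in the frame of row_stop between 0.011 and 0.032 m or y of blank2_mid in the frame of row_stop between 0.011 and 0.032 m or y of blank3_mid in the frame of row_stop between 0.011 and 0.032 m or y of blank4_mid in the frame of row_stop between 0.011 and 0.032 m or y of blank5_mid in the frame of row_stop between 0.011 and 0.032 m) and (y of blank1_mid in the frame of row_stop between 0.047 and 0.068 m or y of blank2_mid in the frame of row_stop between 0.047 and 0.068 m or y of blank3_mid in the frame of row_stop between 0.047 and 0.068 m or y of blank4_mid in the frame of row_stop between 0.047 and 0.068 m or y of blank5_mid in the frame of row_stop between 0.047 and 0.068 m) and (y of blank1_mid in the frame of row_stop between 0.083 and 0.104 m or y of blank2_mid in the frame of row_stop between 0.083 and 0.104 m or y of blank3_mid in the frame of row_stop between 0.083 and 0.104 m or y of blank4_mid in the frame of row_stop between 0.083 and 0.104 m or y of blank5_mid in the frame of row_stop between 0.083 and 0.104 m) and (y of blank1_mid in the frame of row_stop between 0.119 and 0.14 m or y of blank2_mid in the frame of row_stop between 0.119 and 0.14 m or y of blank3_mid in the frame of row_stop between 0.119 and 0.14 m or y of blank4_mid in the frame of row_stop between 0.119 and 0.14 m or y of blank5_mid in the frame of row_stop between 0.119 and 0.14 m or y of each of blank1_mid, blank2_mid, blank3_mid, blank4_mid, blank5_mid in the frame of row_stop below 0.119 m) and (y of blank1_mid in the frame of row_stop between 0.155 and 0.176 m or y of blank2_mid in the frame of row_stop between 0.155 and 0.176 m or y of blank3_mid in the frame of row_stop between 0.155 and 0.176 m or y of blank4_mid in the frame of row_stop between 0.155 and 0.176 m or y of blank5_mid in the frame of row_stop between 0.155 and 0.176 m or y of each of blank1_mid, blank2_mid, blank3_mid, blank4_mid, blank5_mid in the frame of row_stop below 0.155 m) and x of chock_mid in the frame of row_stop between -0.018 and 0.018 m and z of chock_mid in the frame of row_stop between 0.022 and 0.034 m and angle between chock_mid's own z axis and vertical below 0.1 rad and (y of blank1_mid in the frame of chock_mid between -0.042 and 0.042 m or y of blank2_mid in the frame of chock_mid between -0.042 and 0.042 m or y of blank3_mid in the frame of chock_mid between -0.042 and 0.042 m or y of blank4_mid in the frame of chock_mid between -0.042 and 0.042 m or y of blank5_mid in the frame of chock_mid between -0.042 and 0.042 m) and linear speed of each of blank1, blank2, blank3, blank4, blank5, chock below 0.02 m/s); the robot touches nothing.
It fails at once if the ink jar is moved by more than 30 mm (distance of ink_jar from where it was at the start of the episode above 0.03 m).
It fails at once if the stone slab is moved by more than 30 mm (distance of stone_slab from where it was at the start of the episode above 0.03 m).
It fails at once if the basket is moved by more than 30 mm (distance of basket from where it was at the start of the episode above 0.03 m).
Of blank1, blank2, blank3, blank4, blank5 only 3 to 5 are there at a start; the rules pass over those that are not, and their reading is None.
At some moment in a run one of chock may be knocked a few centimetres aside while the robot is not near it.
Once in a run the grip may slacken for a moment while it holds something.
It also fails if it takes over 210 s, if anything falls off the work surface, if the arm or the gripper's body presses on something with over 40 N, if the wrist force passes 120 N, or if a joint passes its speed limit or range.

## Robot

A 6-joint arm with a two-finger parallel gripper is mounted at the origin on the work surface. World frame = base frame: x ahead of the robot, y to its left, z up, the work surface at z = 0. Lengths are in mm, angles in rad, forces in N, time in s.
With the tool pointing down it reaches from about 350 to 875 mm from the base axis. Payload 4.2 kg.
Tool frame: the origin (TCP) lies midway between the tips of the shut fingers; the grasp point (between the pads) lies 19 mm behind it; z points along the fingers, y is the direction in which the jaws open and shut (so a half turn about z gives the same grasp; the last joint's range is limited). The gripper opens to 85 mm and grips with 20 to 120 N. Pads are 22 mm wide; open, the fingers measure 114 mm over their backs; the gripper's body (76 mm by 85 mm) begins 54 mm behind the grasp point. The pads swing forward as they close: fully open they stand 13 mm farther back than shut.
Start: joints at [1.532, 0.385, 0.008, 0, -1.194, -0.259], TCP at [183.354, 597.479, 231.312] pointing down, gripper open.
Joint ranges: [-3.14, 3.14], [-1.21, 2.06], [-1.07, 1.41], [-3.16, 2.05], [-2.99, -0.16], [-3.1, 3.1]. Speed limits (rad/s): [2.79, 2.79, 3.14, 3.14, 3.14, 3.14].

## Interface

Orientations are given as a unit quaternion [x, y, z, w].
In Python, from bench import arm, eyes, nets gives the robot as it stands.
- The arm moves only by the tool jog_arm, never from a script. Its argument "rows" is a list of rows, each a list of 3 entries, a list of its own where there are three numbers: the shift along the tool's x, y, z in cm, then the turn, a rotation vector about the tool's x, y, z in degrees, then the finger opening in cm, from 0 to 8.54. In form: [[[x, y, z], [ax, ay, az], jaw], ...]. A call has 1 to 10 rows; each row shifts and turns the commanded pose from where the row before left it, along the tool's axes as they then stand; what a row does not reach is not made up. A row lasts 1/8 s, in which the tool goes at most 62.5 mm and 10.7 degrees, less where a joint would pass 70% of its speed; a pose out of reach is approached as far as the arm can. A call with a gripper value outside its range is refused whole. The fingers move at their own pace and stop on an object; the grip force is fixed at half the most. Time passes only in rows, so rows that do not move let the fingers close. It gives the time, the measured TCP pose, the force and the opening at its end, in the units of the state.
- arm.read_state(): the state, without advancing time (a new reading comes with each control period).
- eyes.get_image(name): name is "scene" or "top" or "wrist"; returns the picture (420x560x3 uint8, red, green, blue); there is no depth.
- eyes.camera_model(name): a dict with "K" (3x3 intrinsics, pixels), "rvec" (rotation vector, rad) and "tvec" (3), from world to camera coordinates, as OpenCV has them. Camera axes: x right, y down, z forward; pixel columns grow to the right and rows downward; lengths in mm; the calibration is good to about 2 mm. The wrist camera is an equidistant fisheye: a pixel r from the principal point sees the ray r / f radians off the axis. A picture is of the moment at which its call begins: read the wrist's pose just before it. camera_model takes no time and is no camera call; for the wrist camera it gives the pose at the moment of the call.
- arm.job_done(): hands the job in, once; it reports no verdict.
Trained networks look in the newest picture that a camera, given by its name, has taken for a name from the list of things; names that differ only in an ending like _2 or _b are one class to them, and where a whole thing is asked for, a point or a joint stands for the part that bears it (a point fixed in the world has none). Each returns a list of dicts, best first, with "conf" (0 to 1); they miss things now and then, are a little off and sometimes report something else, mostly with a low value. They report only what shows in the picture. A call takes as long as a camera call. They do not tell look-alikes from the thing itself.
- nets.boxes_of(camera, name): "position" ([column, row] as shares, 0 to 1, of the picture: columns of its width, rows of its height, amid what is visible of it).
The state is a dict: "clock": time; "joints": joint angles; "joint_vel": joint speeds; "joint_efforts": joint torques, N m; "position": TCP position; "ee_rot": TCP orientation; "contact_force": force on the tool from outside, world axes, zero at the start; "wrist_torque": the same for the moment, N m; "gripper_width": finger opening in mm.
Only numpy, scipy, OpenCV 4.12 (cv2) and the standard library are available. Lean on these libraries where they do the work, as an engineer would, in place of code of your own. Each camera call takes 0.05 s, during which the arm holds its last target.

## Working session

There is one attempt and no reset: what is moved stays moved. The work goes in short steps, Python scripts to look and compute and a tool call to move; the robot and the scene stay as the last step left them, time stands still between calls to the robot, and variables do not carry over. Pictures are saved under pics/ and viewed, and the job is handed in when it is done.

Besides the shell and the picture viewer there is one more tool, called after "Emit:" in YAML: its name, and indented under it one key for each argument. jog_arm: Moves the arm, as the interface text tells. Its arguments: {"type":"object","properties":{"rows":{"type":"array","items":{"type":"array"}}},"required":["rows"]}

```bash
ls; mkdir -p pics
cat > h.py <<'E'
import numpy as np, cv2
from bench import arm, eyes, nets
def snap(cam,fn,crop=None,scale=1):
    im=eyes.get_image(cam); im=cv2.cvtColor(np.asarray(im),cv2.COLOR_RGB2BGR)
    if crop: r0,r1,c0,c1=crop; im=im[r0:r1,c0:c1]
    if scale!=1: im=cv2.resize(im,None,fx=scale,fy=scale,interpolation=cv2.INTER_CUBIC)
    cv2.imwrite('pics/'+fn,im); return im
def ray(cam,u,v,m=None):
    m=m or eyes.camera_model(cam); K=np.array(m['K'],float); R=cv2.Rodrigues(np.array(m['rvec'],float))[0]; t=np.array(m['tvec'],float).ravel()
    x=(u-K[0,2])/K[0,0]; y=(v-K[1,2])/K[1,1]
    if cam=='wrist':
        r=np.hypot(x,y); d=np.array([np.sin(r)*x/max(r,1e-9),np.sin(r)*y/max(r,1e-9),np.cos(r)])
    else: d=np.array([x,y,1.])
    return -R.T@t, R.T@d
def at_z(cam,u,v,z,m=None):
    c,d=ray(cam,u,v,m); return c+d*(z-c[2])/d[2]
def proj(cam,P,m=None):
    m=m or eyes.camera_model(cam); K=np.array(m['K'],float); R=cv2.Rodrigues(np.array(m['rvec'],float))[0]; t=np.array(m['tvec'],float).ravel()
    p=np.atleast_2d(P)@R.T+t
    if cam=='wrist':
        rr=np.hypot(p[:,0],p[:,1]); th=np.arctan2(rr,p[:,2]); s=th/np.maximum(rr,1e-9)
        x,y=p[:,0]*s,p[:,1]*s
    else: x,y=p[:,0]/p[:,2],p[:,1]/p[:,2]
    return np.c_[K[0,0]*x+K[0,2],K[1,1]*y+K[1,2]]
E
python3 - <<'E'
from h import *
print(arm.read_state())
for c in ['scene','top','wrist']:
    snap(c,c+'0.png'); m=eyes.camera_model(c); print(c,m)
    print(ray(c,280,210))
E
```

```text
pics
{'clock': 0.0, 'joints': array([ 1.53161509e+00,  3.85582764e-01,  6.61187682e-03, -5.11285305e-04,
       -1.19401392e+00, -2.58638033e-01]), 'joint_vel': array([ 0.00093433, -0.00053836,  0.00113411, -0.00132499,  0.00085788,
       -0.0013756 ]), 'joint_efforts': array([ 9.20189450e-04, -3.92292631e+01,  1.88395232e+01,  4.18597296e+00,
       -4.68471117e-03,  1.64766302e-06]), 'position': array([183.18154592, 596.93094015, 230.19849419]), 'ee_rot': array([ 9.88918815e-01, -1.48453105e-01, -1.16349908e-04,  1.11367714e-03]), 'contact_force': array([-1.00008769,  0.59390511,  0.23669981]), 'wrist_torque': array([-0.0361969 ,  0.0028902 , -0.00834345]), 'gripper_width': 85.34108730257256}
scene {'K': array([[451.84361065,   0.        , 281.74541631],
       [  0.        , 451.84361065, 214.33745919],
       [  0.        ,   0.        ,   1.        ]]), 'rvec': array([ 1.58291537,  1.66308009, -0.93429156]), 'tvec': array([ -24.7598286 , -199.87100657, 1605.27304881])}
(array([1458.99348674,  123.20789625,  688.20116941]), array([-0.84816839, -0.06329278, -0.52603373]))
top {'K': array([[448.50613464,   0.        , 281.72660449],
       [  0.        , 448.50613464, 207.4160389 ],
       [  0.        ,   0.        ,   1.        ]]), 'rvec': array([ 2.14947345, -2.20769605,  0.0825382 ]), 'tvec': array([  76.99874248,  537.87715176, 1254.39266706])}
(array([ 438.0298496 ,   58.82968495, 1293.60369469]), array([ 0.07407137,  0.00695689, -0.99725275]))
wrist {'K': array([[325.1922621 ,   0.        , 277.20183209],
       [  0.        , 325.1922621 , 213.02392545],
       [  0.        ,   0.        ,   1.        ]]), 'rvec': array([-1.74754733,  2.36747399,  0.35630959]), 'tvec': array([624.24826706, -38.99115367, 378.67601846])}
(array([254.92885947, 574.81004325, 373.10377474]), array([-0.27568482,  0.07556568, -0.9582733 ]))
```

View pics/scene0.png

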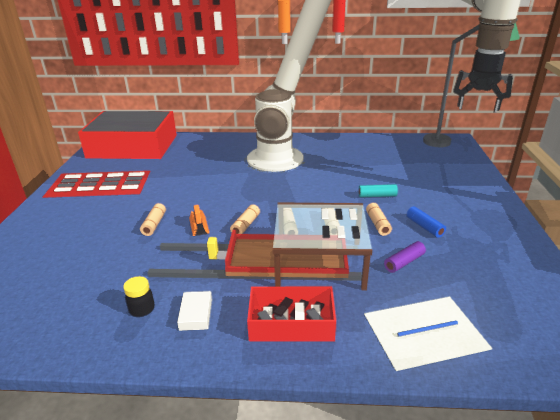

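View pics/top0.png

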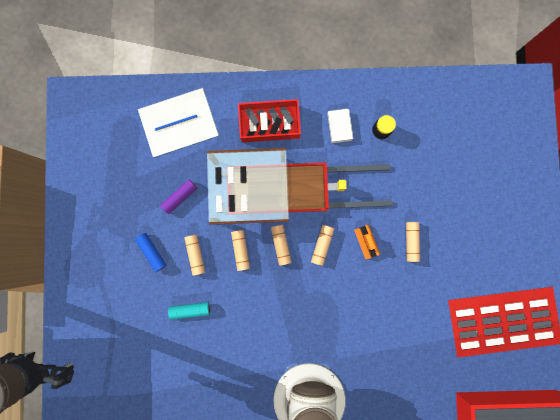

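View pics/wrist0.png

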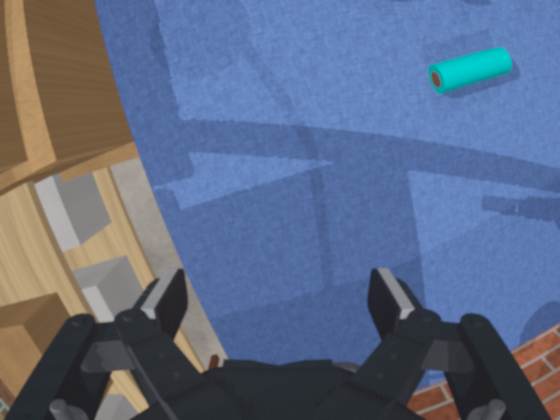

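```bash
cat >> h.py <<'E'
def segblobs(im,lo,hi,z,cam='top',amin=80,show=None,roi=None):
    hsv=cv2.cvtColor(im,cv2.COLOR_BGR2HSV); mk=cv2.inRange(hsv,np.array(lo),np.array(hi))
    if roi is not None:
        r=np.zeros_like(mk); r[roi[0]:roi[1],roi[2]:roi[3]]=255; mk&=r
    mk=cv2.morphologyEx(mk,cv2.MORPH_CLOSE,np.ones((5,5),np.uint8))
    n,l,s,c=cv2.connectedComponentsWithStats(mk); m=eyes.camera_model(cam); out=[]
    for i in range(1,n):
        if s[i,4]<amin: continue
        ys,xs=np.where(l==i); W=np.array([at_z(cam,x,y,z,m) for x,y in zip(xs,ys)])[:,:2]
        rc=cv2.minAreaRect(W.astype(np.float32)); b=cv2.boxPoints(rc)
        e=[b[1]-b[0],b[2]-b[1]]; e=max(e,key=np.linalg.norm); a=np.degrees(np.arctan2(e[1],e[0]))%180
        out.append((s[i,4],c[i].round(1).tolist(),np.round(rc[0],1).tolist(),np.round(W.mean(0),1).tolist(),np.round(sorted(rc[1]),1).tolist(),round(a,1)))
    return out
E
python3 - <<'E'
from h import *
im=snap('top','t1.png'); 
c=im[140:280,120:460]; cv2.imwrite('pics/t1c.png',cv2.resize(c,None,fx=2.3,fy=2.3,interpolation=cv2.INTER_CUBIC))
hsv=cv2.cvtColor(im,cv2.COLOR_BGR2HSV)
for p in [(413,242),(367,240),(342,184),(305,187),(327,175),(240,252)]: print(p,hsv[p[1],p[0]])
print('blank');[print(x) for x in segblobs(im,(5,40,120),(22,160,255),22,roi=(215,290,150,460))]
print('chock');[print(x) for x in segblobs(im,(3,190,120),(18,255,255),30,roi=(215,290,150,460),amin=30)]
print('yel');[print(x) for x in segblobs(im,(22,150,120),(35,255,255),68,amin=30,roi=(150,215,300,400))]
for n in ['blank1_mid','chock_mid','chock_fin','row_stop','tray_far','shelf_edge','tray_handle']:
    for r in nets.boxes_of('top',n)[:7]: print(n,round(r['conf'],2),[r['position'][0]*560,r['position'][1]*420])
E
```

```text
(413, 242) [ 23  73 254]
(367, 240) [ 16 202 253]
(342, 184) [ 29 175 255]
(305, 187) [ 13 148 155]
(327, 175) [158 106 125]
(240, 252) [ 21  85 252]
blank
(np.int32(544), [280.4, 242.4], [442.8, 69.3], [440.8, 69.0], [47.5, 127.1], np.float32(2.7))
(np.int32(523), [412.5, 241.4], [433.5, -303.9], [433.5, -303.8], [36.6, 110.4], np.float32(177.2))
(np.int32(496), [322.0, 245.0], [430.8, -48.4], [430.2, -48.4], [35.5, 111.6], np.float32(160.8))
(np.int32(488), [239.8, 250.0], [422.6, 184.1], [422.3, 184.1], [35.2, 110.7], np.float32(8.3))
(np.int32(498), [194.1, 254.7], [412.7, 313.4], [412.5, 313.4], [35.6, 110.9], np.float32(11.9))
chock
(np.int32(355), [366.7, 241.8], [436.5, -173.9], [436.0, -173.2], [39.3, 86.6], np.float32(19.5))
yel
(np.int32(84), [341.4, 184.9], [593.4, -103.5], [593.7, -103.3], [19.3, 27.9], np.float32(177.9))
blank1_mid 0.56 [320.712, 246.288]
chock_mid 0.66 [365.288, 242.38199999999998]
chock_fin 0.57 [365.288, 241.29]
row_stop 0.65 [306.488, 184.086]
tray_far 0.79 [307.608, 184.8]
shelf_edge 0.9 [269.584, 184.086]
tray_handle 0.56 [306.488, 185.808]
```

View pics/t1c.png

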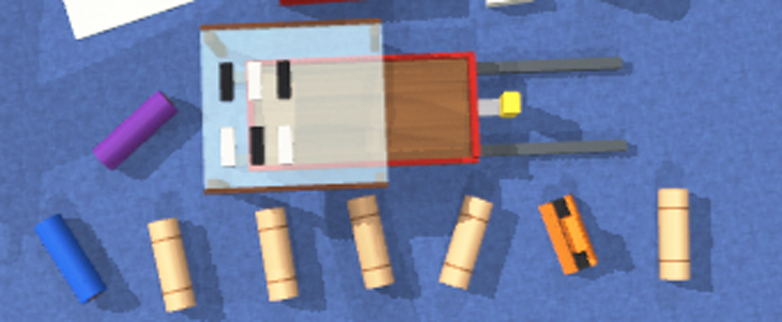

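Run:
```python
from h import *
m=eyes.camera_model('top')
im=cv2.imread('pics/t1.png'); hsv=cv2.cvtColor(im,cv2.COLOR_BGR2HSV).astype(int)
# full-res detail
c=im[150:225,200:400]; cv2.imwrite('pics/t1d.png',cv2.resize(c,None,fx=4,fy=4,interpolation=cv2.INTER_CUBIC))
red=((hsv[...,0]>165)|(hsv[...,0]<4))&(hsv[...,1]>170)&(hsv[...,2]>90)
sub=np.zeros_like(red); sub[155:220,315:335]=red[155:220,315:335]
ys,xs=np.where(sub); print(xs.min(),xs.max(),ys.min(),ys.max())
for r in range(ys.min(),ys.max()+1,3):
    q=xs[ys==r]; print(r,q.min() if len(q) else None,q.max() if len(q) else None)
# upper rail dark
gray=cv2.cvtColor(im,cv2.COLOR_BGR2HSV)
rl=(hsv[...,1]<110)&(hsv[...,2]<140)
for band in [(160,175),(198,212)]:
    ys,xs=np.where(rl[band[0]:band[1],335:400]); ys+=band[0]; xs+=335
    W=np.array([at_z('top',x,y,10,m) for x,y in zip(xs,ys)])[:,:2]
    if len(W): 
        v=cv2.fitLine(W.astype(np.float32),cv2.DIST_HUBER,0,.01,.01).ravel(); print(len(W),v,np.degrees(np.arctan2(v[1],v[0])),W.min(0))
```

```text
315 327 163 210
163 315 325
166 323 326
169 324 326
172 324 326
175 324 326
178 324 326
181 324 326
184 324 326
187 324 326
190 325 327
193 325 327
196 325 327
199 325 327
202 325 327
205 325 327
208 325 327
323 [ 1.0969733e-02 -9.9993986e-01  6.4839398e+02 -1.7368875e+02] -89.37146 [ 639.08698264 -253.2253564 ]
326 [ 6.5181549e-03 -9.9997878e-01  5.4480377e+02 -1.7070381e+02] -89.626526 [ 536.36474402 -254.18390305]
```

View pics/t1d.png

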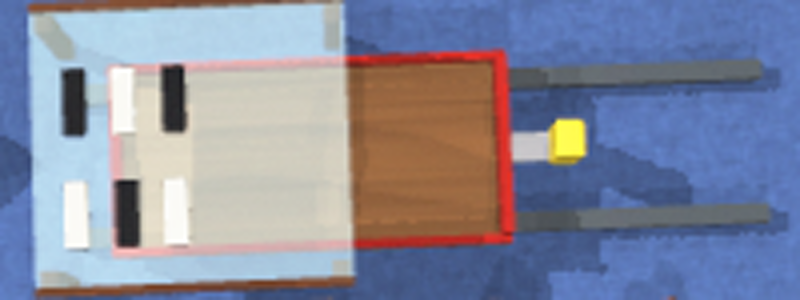

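```bash
cat >> h.py <<'E'
from scipy.spatial.transform import Rotation as Ro
def plan(x,y,z,yaw,jaw,v=50,w=9,state=None):
    s=arm.read_state(); p=np.array(s['position']); R=Ro.from_quat(s['ee_rot'])
    a=np.radians(yaw); X=np.array([np.cos(a),np.sin(a),0]); Z=np.array([0,0,-1.]); T=Ro.from_matrix(np.c_[X,np.cross(Z,X),Z])
    rv=(R.inv()*T).as_rotvec(); d=np.array([x,y,z])-p
    n=int(np.ceil(max(np.linalg.norm(d)/v,np.degrees(np.linalg.norm(rv))/w,1)))
    rows=[];
    for k in range(n):
        Rk=R*Ro.from_rotvec(rv*k/n); sh=Rk.inv().apply(d/n)/10
        rows.append([[float(q) for q in np.round(sh,1 if n<1 else 2)],[float(q) for q in np.round(np.degrees(rv/n),1)],jaw])
    print('t',round(s['clock'],2),'from',p.round(1),'yaw',yawof(s).round(1),'n',n)
    for i in range(0,n,10): print(str(rows[i:i+10]).replace(' ',''))
def yawof(s):
    X=Ro.from_quat(s['ee_rot']).as_matrix()[:,0]; return np.degrees(np.arctan2(X[1],X[0]))
E
python3 - <<'E'
from h import *
plan(594,-104,160,-90,5,v=55)
print(at_z('top',287,187,113), at_z('top',325.5,187,55))
E
```

```text
t 0.55 from [183.3 597.4 231.3] yaw -17.1 n 15
[[[3.99,3.67,0.48],[0.0,-0.0,4.9],5],[[4.29,3.32,0.48],[0.0,-0.0,4.9],5],[[4.55,2.94,0.48],[0.0,-0.0,4.9],5],[[4.78,2.54,0.48],[0.0,-0.0,4.9],5],[[4.98,2.13,0.48],[0.0,-0.0,4.9],5],[[5.15,1.7,0.48],[0.0,-0.0,4.9],5],[[5.27,1.26,0.48],[0.0,-0.0,4.9],5],[[5.36,0.81,0.48],[0.0,-0.0,4.9],5],[[5.41,0.35,0.48],[0.0,-0.0,4.9],5],[[5.42,-0.11,0.48],[0.0,-0.0,4.9],5]]
[[[5.39,-0.57,0.48],[0.0,-0.0,4.9],5],[[5.32,-1.02,0.48],[0.0,-0.0,4.9],5],[[5.22,-1.47,0.48],[0.0,-0.0,4.9],5],[[5.07,-1.91,0.48],[0.0,-0.0,4.9],5],[[4.89,-2.33,0.48],[0.0,-0.0,4.9],5]]
[586.32009309  46.91836135 113.        ] [590.69960196 -60.62026009  55.        ]
```

Emit:
jog_arm:
  rows:
    - [[4.0,3.7,0.5],[0,0,4.9],5]
    - [[4.3,3.3,0.5],[0,0,4.9],5]
    - [[4.6,2.9,0.5],[0,0,4.9],5]
    - [[4.8,2.5,0.5],[0,0,4.9],5]
    - [[5.0,2.1,0.5],[0,0,4.9],5]
    - [[5.2,1.7,0.5],[0,0,4.9],5]
    - [[5.3,1.3,0.5],[0,0,4.9],5]
    - [[5.4,0.8,0.5],[0,0,4.9],5]
    - [[5.4,0.3,0.5],[0,0,4.9],5]
    - [[5.4,-0.1,0.5],[0,0,4.9],5]

```text
clock: 1.8
position: [458.9, 127.2, 181.6]
ee_rot: [0.838, -0.546, 0.0, -0.001]
contact_force: [0.5, 0.9, 0.3]
gripper_width: 49.7
```

```bash
python3 -c "
from h import *
plan(594,-104,160,-90,5,v=55)"
```

```text
t 1.8 from [458.9 127.2 181.6] yaw -66.2 n 5
[[[5.32,-0.61,0.43],[-0.0,0.0,4.8],5],[[5.25,-1.05,0.43],[-0.0,0.0,4.8],5],[[5.15,-1.48,0.43],[-0.0,0.0,4.8],5],[[5.01,-1.9,0.43],[-0.0,0.0,4.8],5],[[4.83,-2.31,0.43],[-0.0,0.0,4.8],5]]
```

Emit:
jog_arm:
  rows:
    - [[5.3,-0.6,0.4],[0,0,4.8],5]
    - [[5.25,-1.05,0.4],[0,0,4.8],5]
    - [[5.15,-1.5,0.4],[0,0,4.8],5]
    - [[5.0,-1.9,0.4],[0,0,4.8],5]
    - [[4.8,-2.3,0.4],[0,0,4.8],5]
    - [[0,0,0],[0,0,0],5]

```text
clock: 2.55
position: [594.3, -104.8, 160.2]
ee_rot: [-0.705, 0.709, 0.0, -0.0]
contact_force: [0.3, -1.0, -0.4]
gripper_width: 49.8
```

Run:
```python
from h import *
m=eyes.camera_model('wrist')
im=snap('wrist','w1.png'); print(arm.read_state()['position'])
print(proj('wrist',[[594,-104,68],[593,-55,27],[593,-55,55]],m))
plan(594,-104,31,-90,5)
```

```text
[ 593.46108761 -103.3499532   160.49611797]
[[277.35853444 217.73830211]
 [278.753356   254.20930607]
 [278.918409   267.77411591]]
t 2.6 from [ 593.5 -103.3  160.5] yaw -90.2 n 3
[[[0.02,-0.02,4.32],[0.0,0.0,-0.1],5],[[0.02,-0.02,4.32],[0.0,0.0,-0.1],5],[[0.02,-0.02,4.32],[0.0,0.0,-0.1],5]]
```

View pics/w1.png

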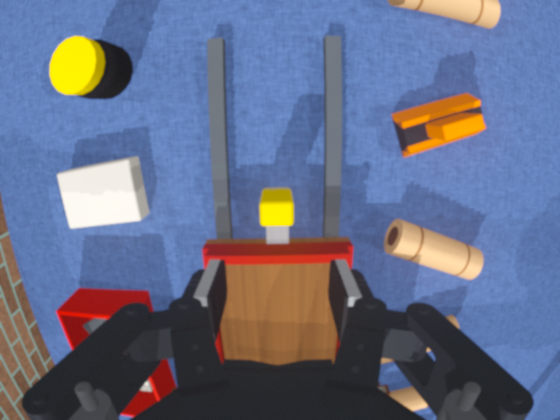

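Run:
```python
from h import *
im=cv2.imread('pics/w1.png'); cv2.imwrite('pics/w1c.png',cv2.resize(im[170:280,190:365],None,fx=4,fy=4,interpolation=cv2.INTER_CUBIC))
m=eyes.camera_model('wrist'); print(ray('wrist',277,213,m))
for dy in(-10,10):
  for z in (18,68): print(dy,z,proj('wrist',[[594,-104+dy,z]],m), at_z('wrist',277,188,68,m), at_z('wrist',277,204,68,m),at_z('wrist',277,225,68,m))
```

```text
(array([ 593.11097383, -178.9500895 ,  303.10730818]), array([ 0.00118501,  0.2957166 , -0.95527498]))
-10 18 [[276.27038364 188.21760521]] [ 593.302757   -125.55306612   68.        ] [ 593.36612039 -113.24134678   68.        ] [593.45240985 -96.54856275  68.        ]
-10 68 [[276.14956256 203.03019416]] [ 593.302757   -125.55306612   68.        ] [ 593.36612039 -113.24134678   68.        ] [593.45240985 -96.54856275  68.        ]
10 18 [[276.39612336 209.54844047]] [ 593.302757   -125.55306612   68.        ] [ 593.36612039 -113.24134678   68.        ] [593.45240985 -96.54856275  68.        ]
10 68 [[276.30461474 228.13223625]] [ 593.302757   -125.55306612   68.        ] [ 593.36612039 -113.24134678   68.        ] [593.45240985 -96.54856275  68.        ]
```

View pics/w1c.png

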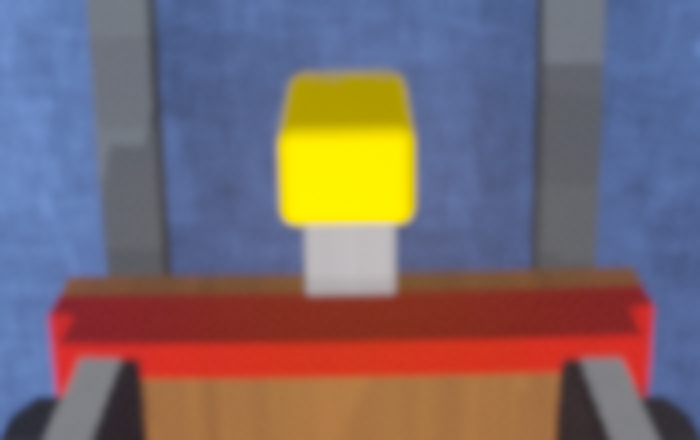

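Emit:
jog_arm:
  rows:
    - [[0.1,0,4.3],[0,0,0],5]
    - [[0,0,4.3],[0,0,0],5]
    - [[0,0,4.2],[0,0,0],5]
    - [[0,0,0],[0,0,0],5]
    - [[0,0,0],[0,0,0],2]
    - [[0,0,0],[0,0,0],1.5]
    - [[0,0,0],[0,0,0],1.5]
    - [[0,0,0],[0,0,0],1.5]

```text
clock: 3.6
position: [595.2, -102.3, 35.8]
ee_rot: [0.707, -0.707, 0.002, -0.002]
contact_force: [0.5, 2.4, 6.7]
gripper_width: 25.1
```

Emit:
jog_arm:
  rows:
    - [[1.0,0,0],[0,0,0],1.5]
    - [[1.8,0,0],[0,0,0],1.5]
    - [[2,0,0],[0,0,0],1.5]
    - [[2,0,0],[0,0,0],1.5]
    - [[2,0,0],[0,0,0],1.5]
    - [[2,0,0],[0,0,0],1.5]
    - [[2,0,0],[0,0,0],1.5]
    - [[2,-0.1,0],[0,0,0],1.5]
    - [[1.2,0,0],[0,0,0],1.5]
    - [[0,0,0],[0,0,0],1.5]

```text
clock: 4.85
position: [597.0, -265.0, 35.9]
ee_rot: [-0.707, 0.707, -0.004, 0.001]
contact_force: [4.4, -2.5, 6.1]
gripper_width: 25.4
```

Run:
```python
from h import *
s=arm.read_state(); print(s['position'],s['contact_force'],s['gripper_width'])
```

```text
[ 596.96395698 -264.96993535   35.86932419] [ 4.37691627 -2.52657744  6.08468312] 25.44723762738931
```

Emit:
jog_arm:
  rows:
    - [[1.0,-0.1,0],[0,0,0],1.5]
    - [[0.6,0,0],[0,0,0],1.5]
    - [[0.4,0,0],[0,0,0],1.5]
    - [[0,0,0],[0,0,0],1.5]

```text
clock: 5.35
position: [597.1, -279.8, 35.9]
ee_rot: [0.707, -0.707, 0.001, -0.002]
contact_force: [1.9, 12.9, 11.1]
gripper_width: 25.3
```

Emit:
jog_arm:
  rows:
    - [[0,0,0],[0,0,0],1.5]
    - [[-0.4,0,0],[0,0,0],5]
    - [[0,0,0],[0,0,0],5]
    - [[0,0,0],[0,0,0],5]
    - [[0,0,-5],[0,0,0],8.5]
    - [[0,0,-5],[0,0,0],8.5]
    - [[-2,3,-4],[0,0,0],8.5]

```text
clock: 6.22
position: [566.2, -260.1, 174.7]
ee_rot: [-0.706, 0.708, -0.001, 0.0]
contact_force: [-0.4, -0.1, 0.7]
gripper_width: 85.2
```

Run:
```python
from h import *
mw=eyes.camera_model('wrist'); w=snap('wrist','w2.png'); im=snap('top','t2.png',None); print(arm.read_state()['position'])
cv2.imwrite('pics/t2c.png',cv2.resize(im[140:280,120:460],None,fx=2.3,fy=2.3,interpolation=cv2.INTER_CUBIC))
print('blank');[print(x) for x in segblobs(im,(5,40,120),(22,160,255),22,roi=(215,290,150,460))]
print('chock');[print(x) for x in segblobs(im,(3,190,120),(18,255,255),30,roi=(215,290,150,460),amin=30)]
```

```text
[ 565.39311961 -259.04772159  178.93286341]
blank
(np.int32(523), [412.5, 241.4], [433.5, -303.9], [433.5, -303.8], [36.6, 110.4], np.float32(177.2))
(np.int32(481), [280.4, 244.9], [434.1, 69.3], [433.8, 69.1], [34.6, 111.2], np.float32(11.0))
(np.int32(495), [322.0, 245.1], [430.8, -48.3], [430.1, -48.3], [35.7, 111.6], np.float32(160.8))
(np.int32(486), [239.8, 250.0], [422.8, 184.2], [422.5, 184.2], [34.7, 111.1], np.float32(8.2))
(np.int32(495), [194.1, 254.7], [412.6, 313.6], [412.7, 313.5], [35.3, 110.9], np.float32(11.8))
chock
```

View pics/t2c.png

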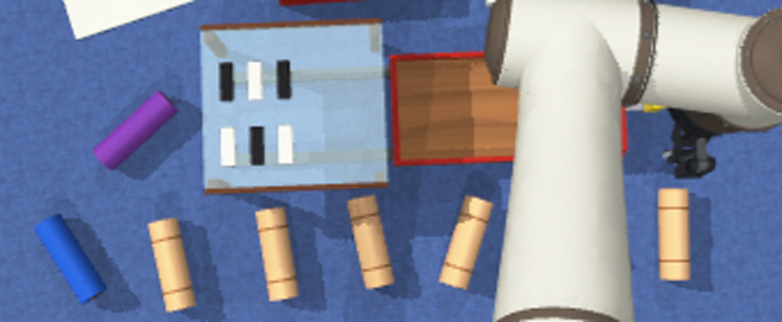

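View pics/w2.png

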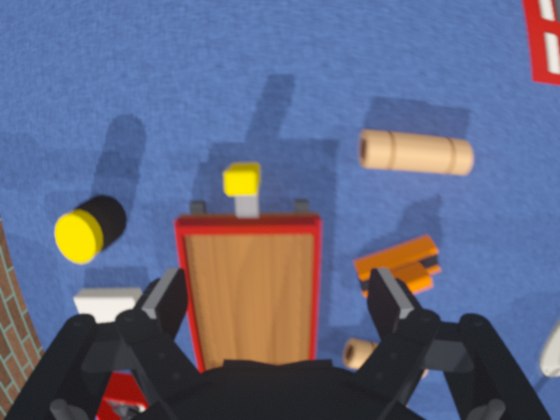

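Run:
```python
from h import *
im=cv2.imread('pics/w2.png'); cv2.imwrite('pics/w2c.png',cv2.resize(im[150:290,160:340],None,fx=4,fy=4,interpolation=cv2.INTER_CUBIC))
```

```text
(no output)
```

View pics/w2c.png

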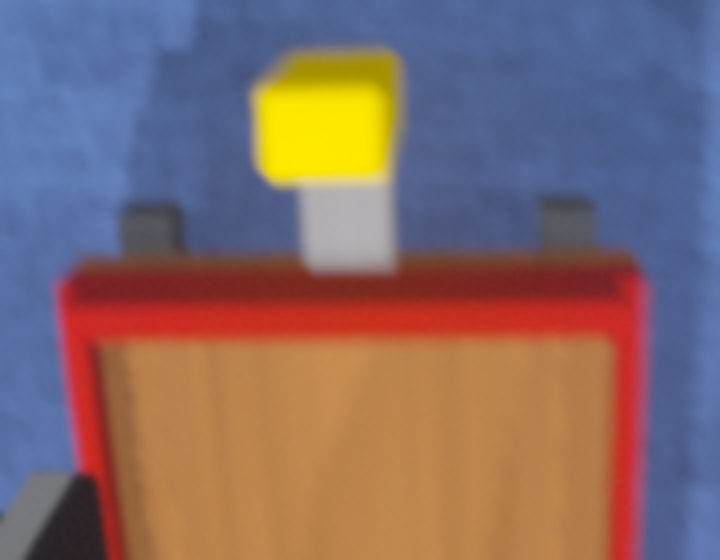

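Run:
```python
from h import *
m=eyes.camera_model('wrist')
print('inner edge',at_z('wrist',184,235,55,m),at_z('wrist',313,234.5,55,m),at_z('wrist',248,235,55,m))
print('handle',at_z('wrist',240.5,171.5,68,m),at_z('wrist',240.5,196,68,m))
mt=eyes.camera_model('top')
for u,v in [(390,57),(392,62),(396,160),(395,164)]: print('far',at_z('top',120+u/2.3,140+v/2.3,38,mt))
```

```text
inner edge [ 650.73296783 -231.55328419   55.        ] [ 534.84240438 -232.67146633   55.        ] [ 592.06264467 -232.15692765   55.        ]
handle [ 595.24884903 -290.86576284   68.        ] [ 595.82411792 -270.78686372   68.        ]
far [658.81832157  37.16813913  38.        ]
far [652.53750012  34.88309883  38.        ]
far [531.59463721  33.39504413  38.        ]
far [526.73538803  34.75341384  38.        ]
```

```bash
python3 -c "
from h import *
plan(433.5,-304,80,-2.8,7,w=10)"
```

```text
t 6.33 from [ 565.4 -259.   178.9] yaw -90.1 n 9
[[[0.5,1.47,1.09],[-0.0,-0.1,-9.7],7],[[0.24,1.54,1.09],[-0.0,-0.1,-9.7],7],[[-0.02,1.55,1.09],[-0.0,-0.1,-9.7],7],[[-0.28,1.53,1.09],[-0.0,-0.1,-9.7],7],[[-0.53,1.46,1.09],[-0.0,-0.1,-9.7],7],[[-0.77,1.35,1.09],[-0.0,-0.1,-9.7],7],[[-0.98,1.2,1.09],[-0.0,-0.1,-9.7],7],[[-1.17,1.02,1.1],[-0.0,-0.1,-9.7],7],[[-1.32,0.81,1.1],[-0.0,-0.1,-9.7],7]]
```

Emit:
jog_arm:
  rows:
    - [[0.5,1.5,1.1],[0,0,-9.7],7]
    - [[0.2,1.5,1.1],[0,0,-9.7],7]
    - [[0,1.6,1.1],[0,0,-9.7],7]
    - [[-0.3,1.5,1.1],[0,0,-9.7],7]
    - [[-0.5,1.5,1.1],[0,0,-9.7],7]
    - [[-0.8,1.3,1.1],[0,0,-9.7],7]
    - [[-1.0,1.2,1.1],[0,0,-9.7],7]
    - [[-1.2,1.0,1.1],[0,0,-9.7],7]
    - [[-1.3,0.8,1.1],[0,0,-9.7],7]
    - [[0,0,0],[0,0,0],7]

```text
clock: 7.58
position: [430.5, -302.9, 72.8]
ee_rot: [1.0, -0.026, -0.002, -0.001]
contact_force: [-0.4, 0.0, -0.8]
gripper_width: 69.8
```

```bash
python3 -c "
from h import *
plan(433.5,-304,5,-2.8,7)
m=eyes.camera_model('wrist')
im=snap('wrist','w3.png'); print(proj('wrist',[[433.5,-304,36],[378.5,-304,18],[488,-304,18]],m))"
```

```text
t 7.58 from [ 430.5 -302.9   72.8] yaw -3.0 n 2
[[[0.17,0.05,3.39],[-0.0,0.1,-0.1],7],[[0.16,0.05,3.39],[-0.0,0.1,-0.1],7]]
[[278.5875087  239.57888111]
 [282.52473149 301.1298055 ]
 [273.83489626 144.26538198]]
```

View pics/w3.png

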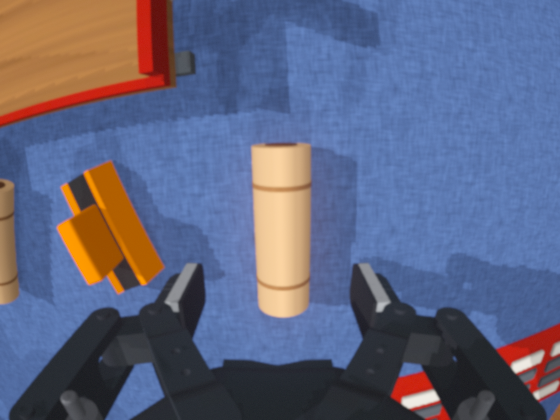

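Emit:
jog_arm:
  rows:
    - [[0.2,0.1,3.4],[0,0,0],7]
    - [[0.1,0.1,3.3],[0,0,0],7]
    - [[0,0,0],[0,0,0],7]
    - [[0,0,0],[0,0,0],3]
    - [[0,0,0],[0,0,0],2.5]
    - [[0,0,0],[0,0,0],2.5]
    - [[0,0,0],[0,0,0],2.5]

```text
clock: 8.5
position: [436.8, -305.4, 9.2]
ee_rot: [1.0, -0.024, 0.002, 0.001]
contact_force: [0.1, 0.9, 6.7]
gripper_width: 33.7
```

```bash
python3 -c "
from h import *
plan(433.5,-304,110,-0.5,2.5)"
```

```text
t 8.5 from [ 436.8 -305.4    9.2] yaw -2.7 n 3
[[[-0.1,-0.04,-3.36],[0.0,-0.1,-0.7],2.5],[[-0.1,-0.04,-3.36],[0.0,-0.1,-0.7],2.5],[[-0.11,-0.04,-3.36],[0.0,-0.1,-0.7],2.5]]
```

Emit:
jog_arm:
  rows:
    - [[0,0,0],[0,0,0],6]
    - [[0,0,0],[0,0,0],6]
    - [[-0.2,0,0.4],[0,0,0],6]
    - [[0,0,0],[0,0,0],6]

```text
clock: 9.0
position: [432.6, -304.6, 2.7]
ee_rot: [1.0, -0.024, -0.001, -0.0]
contact_force: [0.0, -1.0, 0.0]
gripper_width: 60.1
```

```bash
python3 -c "
from h import *
plan(433.5,-304,1,-2.8,2.5)
snap('wrist','w4.png')"
```

```text
t 9.0 from [ 432.6 -304.6    2.7] yaw -2.8 n 1
[[[0.08,-0.06,0.17],[-0.0,0.1,0.0],2.5]]
```

View pics/w4.png

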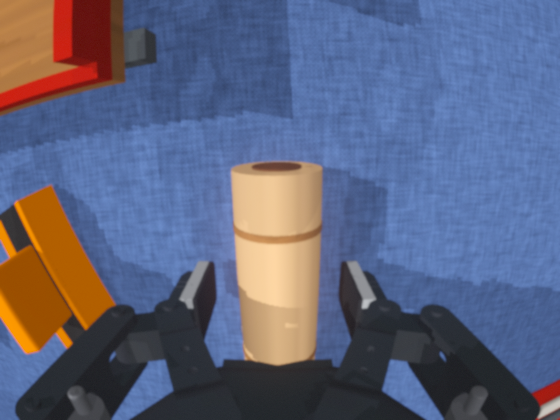

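Emit:
jog_arm:
  rows:
    - [[0,0,0.2],[0,0,0],4.5]
    - [[0,0,0],[0,0,0],2.5]
    - [[0,0,0],[0,0,0],2.5]
    - [[0,0,0],[0,0,0],2.5]

```text
clock: 9.55
position: [433.4, -304.8, 1.3]
ee_rot: [1.0, -0.024, 0.0, 0.0]
contact_force: [0.2, -0.9, 0.5]
gripper_width: 34.4
```

```bash
cat > p.py <<'E'
import sys
from h import *
def T(y,x=0): return 595-0.009*y+x, -232.3+y+0.009*x
if __name__=='__main__':
    a=[float(v) for v in sys.argv[1:]]
    plan(*a[:5],**({'v':a[5]} if len(a)>5 else {}))
E
python3 - <<'E'
from p import *
x,y=T(40); print(x,y); plan(x,y,100,0.5,2.5)
E
```

```text
594.64 -192.3
t 9.55 from [ 433.4 -304.8    1.3] yaw -2.8 n 5
[[[3.11,-2.4,-1.97],[0.0,-0.0,-0.7],2.5],[[3.14,-2.37,-1.97],[0.0,-0.0,-0.7],2.5],[[3.17,-2.33,-1.97],[0.0,-0.0,-0.7],2.5],[[3.19,-2.3,-1.97],[0.0,-0.0,-0.7],2.5],[[3.22,-2.26,-1.97],[0.0,-0.0,-0.7],2.5]]
```

Emit:
jog_arm:
  rows:
    - [[0,0,-4],[0,0,0],2.5]
    - [[0,0,-5],[0,0,-0.8],2.5]
    - [[3.9,-3.0,0],[0,0,-0.8],2.5]
    - [[4.0,-2.9,0],[0,0,-0.8],2.5]
    - [[4.0,-2.9,0],[0,0,-0.9],2.5]
    - [[4.0,-2.8,0],[0,0,0],2.5]
    - [[0,0,2.0],[0,0,0],2.5]
    - [[0,0,0],[0,0,0],2.5]

```text
clock: 10.55
position: [592.3, -190.1, 69.0]
ee_rot: [1.0, 0.005, -0.003, -0.001]
contact_force: [-0.7, 0.5, -0.6]
gripper_width: 34.7
```

Run:
```python
from p import *
x,y=T(40); plan(x,y,30,0.5,2.5)
snap('wrist','w5.png')
```

```text
t 10.55 from [ 592.3 -190.1   69. ] yaw 0.5 n 1
[[[0.26,0.23,3.9],[-0.1,0.3,0.0],2.5]]
```

View pics/w5.png

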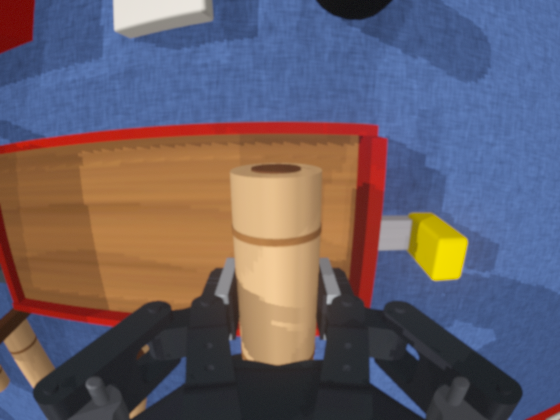

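Emit:
jog_arm:
  rows:
    - [[0.2,0.2,2.0],[0,0,0],2.5]
    - [[0,0,1.5],[0,0,0],2.5]
    - [[0,0,0.3],[0,0,0],2.5]
    - [[0,0,0],[0,0,0],2.5]

```text
clock: 11.1
position: [595.9, -193.1, 33.6]
ee_rot: [1.0, 0.005, 0.0, 0.0]
contact_force: [-0.2, 0.5, -0.9]
gripper_width: 34.6
```

Emit:
jog_arm:
  rows:
    - [[0,0,0.4],[0,0,0],2.5]
    - [[0,0,0],[0,0,0],2.5]

```text
clock: 11.35
position: [595.9, -192.8, 29.4]
ee_rot: [1.0, 0.005, 0.0, -0.0]
contact_force: [0.4, 0.3, -0.3]
gripper_width: 34.2
```

Emit:
jog_arm:
  rows:
    - [[0,0,0.1],[0,0,0],3.5]
    - [[0,0,0],[0,0,0],4.2]
    - [[0,0,0],[0,0,0],4.8]
    - [[0,0,-2],[0,0,0],4.8]
    - [[0,0,-4],[0,0,0],5]
    - [[0,0,-4],[0,0,0],6]
    - [[0,0,0],[0,0,0],6]

```text
clock: 12.22
position: [598.4, -193.3, 132.8]
ee_rot: [1.0, 0.005, 0.004, 0.001]
contact_force: [1.1, -0.8, -0.0]
gripper_width: 60.2
```

Run:
```python
from p import *
snap('wrist','w6.png')
plan(430.5,-48.4,80,-19.2,6,v=55)
m=eyes.camera_model('wrist'); x,y=T(40); print(proj('wrist',[[x,y,63]],m))
```

```text
t 12.28 from [ 596.8 -192.9  130.3] yaw 0.5 n 5
[[[-3.3,-2.92,0.99],[-0.0,-0.0,3.9],6],[[-3.5,-2.69,0.99],[-0.0,-0.0,3.9],6],[[-3.67,-2.44,1.0],[-0.0,-0.0,3.9],6],[[-3.83,-2.18,1.0],[-0.0,-0.0,3.9],6],[[-3.97,-1.91,1.0],[-0.0,-0.0,3.9],6]]
[[276.20487992 230.75490658]]
```

View pics/w6.png

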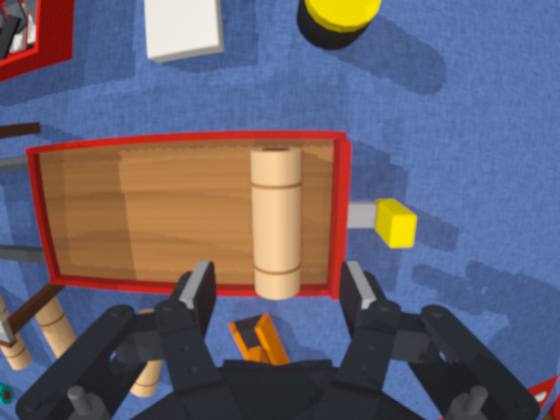

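Emit:
jog_arm:
  rows:
    - [[-3.3,-2.9,0.5],[0,0,3.9],7]
    - [[-3.5,-2.7,0.8],[0,0,3.9],7]
    - [[-3.7,-2.4,1.0],[0,0,3.9],7]
    - [[-3.8,-2.2,1.3],[0,0,3.9],7]
    - [[-4.0,-1.9,1.3],[0,0,3.9],7]
    - [[0,0,0],[0,0,0],7]

```text
clock: 13.02
position: [424.6, -48.5, 77.7]
ee_rot: [0.986, -0.164, -0.003, 0.001]
contact_force: [-0.2, 0.6, 0.7]
gripper_width: 69.9
```

Run:
```python
from p import *
m=eyes.camera_model('wrist'); w=snap('wrist','w7.png')
[print(x) for x in segblobs(w,(5,40,120),(24,160,255),18,cam='wrist',roi=(100,330,200,360))]
plan(430.5,-48.4,1,-19.2,7)
print(proj('wrist',[[430.5,-48.4,36]],m))
```

```text
(np.int32(9010), [277.1, 220.0], [426.6, -48.5], [432.7, -50.6], [36.0, 123.6], np.float32(160.8))
t 13.07 from [427.3 -48.6  78.5] yaw -18.8 n 2
[[[0.16,-0.07,3.87],[0.0,0.1,0.2],7],[[0.15,-0.07,3.87],[0.0,0.1,0.2],7]]
[[273.50118472 232.76983123]]
```

View pics/w7.png

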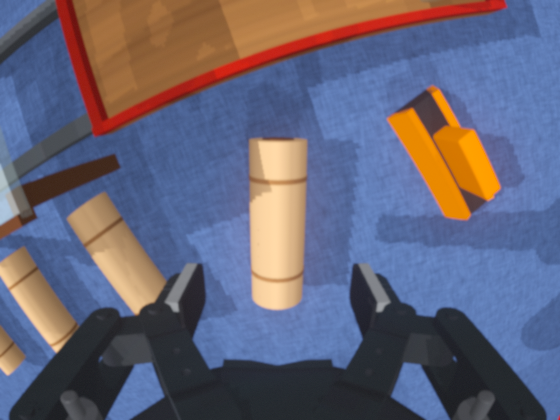

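Emit:
jog_arm:
  rows:
    - [[0.2,-0.1,3.8],[0,0,0.2],7]
    - [[0.1,-0.1,3.4],[0,0,0.2],7]
    - [[0,0,0.3],[0,0,0],6]
    - [[0,0,0],[0,0,0],5]

```text
clock: 13.58
position: [433.2, -48.3, 4.6]
ee_rot: [0.986, -0.168, 0.0, 0.0]
contact_force: [-0.3, 0.5, 0.8]
gripper_width: 50.0
```

Emit:
jog_arm:
  rows:
    - [[-0.3,0,0.4],[0,0,0],5]
    - [[0,0,0],[0,0,0],4]
    - [[0,0,0],[0,0,0],2.5]
    - [[0,0,0],[0,0,0],2.5]
    - [[0,0,0],[0,0,0],2.5]

```text
clock: 14.2
position: [429.8, -47.0, 1.2]
ee_rot: [0.986, -0.168, 0.0, -0.0]
contact_force: [-1.5, 0.3, 5.8]
gripper_width: 34.4
```

Run:
```python
from p import *
print(arm.read_state()['position'])
x,y=T(100); plan(x,y,91,0.5,2.5)
```

```text
[429.79031677 -46.95427095   1.17204903]
t 14.2 from [429.8 -47.    1.2] yaw -19.3 n 5
[[[3.67,0.52,-1.79],[-0.0,-0.0,-4.0],2.5],[[3.62,0.77,-1.79],[-0.0,-0.0,-4.0],2.5],[[3.56,1.02,-1.79],[-0.0,-0.0,-4.0],2.5],[[3.48,1.27,-1.8],[-0.0,-0.0,-4.0],2.5],[[3.38,1.5,-1.8],[-0.0,-0.0,-4.0],2.5]]
```

Emit:
jog_arm:
  rows:
    - [[0,0,-4],[0,0,0],2.5]
    - [[0,0,-5],[0,0,0],2.5]
    - [[3.7,0.5,0],[0,0,-4],2.5]
    - [[3.6,0.8,0],[0,0,-4],2.5]
    - [[3.6,1.0,0],[0,0,-4],2.5]
    - [[3.5,1.3,0],[0,0,-4],2.5]
    - [[3.3,1.5,0],[0,0,-3.8],2.5]
    - [[0,0,2],[0,0,0],2.5]
    - [[0,0,2],[0,0,0],2.5]
    - [[0,0,0],[0,0,0],2.5]

```text
clock: 15.45
position: [592.2, -132.5, 48.5]
ee_rot: [1.0, 0.004, -0.002, -0.0]
contact_force: [-0.3, -0.3, -0.7]
gripper_width: 34.4
```

Run:
```python
from p import *
print(arm.read_state()['position'])
x,y=T(100); plan(x,y,30,0.5,2.5)
snap('wrist','w8.png')
```

```text
[ 592.16866029 -132.49552296   48.47853223]
t 15.45 from [ 592.2 -132.5   48.5] yaw 0.4 n 1
[[[0.2,-0.02,1.85],[-0.0,0.3,-0.1],2.5]]
```

View pics/w8.png

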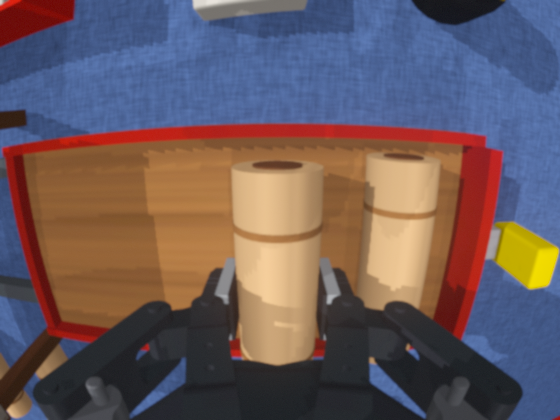

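Emit:
jog_arm:
  rows:
    - [[0.1,0,1.2],[0,0,0],2.5]
    - [[0,0,0.5],[0,0,0],2.5]
    - [[0,0,0],[0,0,0],2.5]

```text
clock: 15.88
position: [594.5, -132.4, 33.0]
ee_rot: [1.0, 0.004, -0.0, -0.0]
contact_force: [0.1, 0.7, -1.4]
gripper_width: 34.5
```

Emit:
jog_arm:
  rows:
    - [[0,0,0.4],[0,0,0],2.5]
    - [[0,0,0],[0,0,0],3.5]
    - [[0,0,0],[0,0,0],4.2]
    - [[0,0,0],[0,0,0],4.8]
    - [[0,0,-2],[0,0,0],4.8]
    - [[0,0,-4],[0,0,0],5]
    - [[0,0,-2],[0,0,0],7]
    - [[0,0,0],[0,0,0],7]

```text
clock: 16.88
position: [596.1, -132.5, 111.4]
ee_rot: [1.0, 0.004, 0.002, 0.0]
contact_force: [-0.0, 1.0, -0.1]
gripper_width: 69.8
```

Run:
```python
from p import *
print(arm.read_state()['position'])
x,y=T(142); plan(x,y,80,-89.5,7,w=10)
snap('wrist','w9.png')
```

```text
[ 596.10767512 -132.46175601  111.43350962]
t 16.88 from [ 596.1 -132.5  111.4] yaw 0.5 n 9
[[[-0.02,-0.47,0.35],[-0.0,-0.0,10.0],7],[[-0.11,-0.46,0.35],[-0.0,-0.0,10.0],7],[[-0.18,-0.43,0.35],[-0.0,-0.0,10.0],7],[[-0.26,-0.39,0.35],[-0.0,-0.0,10.0],7],[[-0.32,-0.34,0.35],[-0.0,-0.0,10.0],7],[[-0.37,-0.28,0.35],[-0.0,-0.0,10.0],7],[[-0.42,-0.21,0.35],[-0.0,-0.0,10.0],7],[[-0.45,-0.14,0.35],[-0.0,-0.0,10.0],7],[[-0.47,-0.06,0.35],[-0.0,-0.0,10.0],7]]
```

View pics/w9.png

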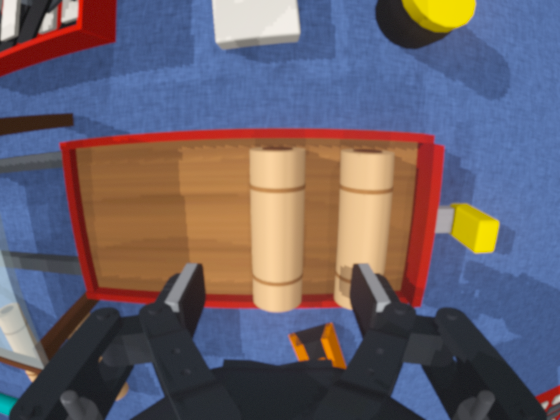

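Emit:
jog_arm:
  rows:
    - [[0,-0.5,0.3],[0,0,10],7]
    - [[-0.1,-0.5,0.3],[0,0,10],7]
    - [[-0.2,-0.4,0.3],[0,0,10],7]
    - [[-0.3,-0.4,0.3],[0,0,10],7]
    - [[-0.3,-0.3,0.3],[0,0,10],7]
    - [[-0.4,-0.3,0.3],[0,0,10],7]
    - [[-0.4,-0.2,0.3],[0,0,10],7]
    - [[-0.5,-0.1,0.3],[0,0,10],7]
    - [[-0.5,-0.1,0.3],[0,0,10],7]
    - [[0,0,0],[0,0,0],7]

```text
clock: 18.18
position: [590.6, -89.0, 80.5]
ee_rot: [0.711, -0.704, -0.001, 0.001]
contact_force: [0.3, 0.1, 0.2]
gripper_width: 70.0
```

Run:
```python
from p import *
x,y=T(142); plan(x,y,30,-89.5,7,w=10)
```

```text
t 18.18 from [590.6 -89.   80.5] yaw -89.4 n 2
[[[0.07,-0.16,2.52],[0.1,-0.0,0.0],7],[[0.07,-0.16,2.53],[0.1,-0.0,0.0],7]]
```

Emit:
jog_arm:
  rows:
    - [[0,-0.2,2.5],[0,0,0],7]
    - [[0,-0.2,2.5],[0,0,0],7]
    - [[0,0,0],[0,0,0],7]
    - [[0.6,0,0],[0,0,0],7]
    - [[0.6,0,0],[0,0,0],7]
    - [[0.6,0,0],[0,0,0],7]
    - [[0.6,0,0],[0,0,0],7]
    - [[0.6,0,0],[0,0,0],7]
    - [[0.6,0,0],[0,0,0],7]
    - [[0.6,0,0],[0,0,0],7]

```text
clock: 19.42
position: [596.1, -131.5, 32.3]
ee_rot: [0.71, -0.704, 0.0, -0.0]
contact_force: [-0.2, 1.0, 0.3]
gripper_width: 70.1
```

Emit:
jog_arm:
  rows:
    - [[0.6,0,0],[0,0,0],7]
    - [[0.5,0,0],[0,0,0],7]
    - [[0.3,0,0],[0,0,0],7]
    - [[0,0,0],[0,0,0],7]

```text
clock: 19.92
position: [596.1, -145.4, 32.3]
ee_rot: [0.71, -0.704, -0.0, 0.0]
contact_force: [0.5, 0.5, 0.6]
gripper_width: 70.0
```

Emit:
jog_arm:
  rows:
    - [[0.3,0,0],[0,0,0],7]
    - [[0.2,0,0],[0,0,0],7]
    - [[0,0,0],[0,0,0],7]

```text
clock: 20.3
position: [596.1, -150.3, 32.3]
ee_rot: [0.71, -0.704, -0.0, 0.0]
contact_force: [0.4, -0.5, 0.8]
gripper_width: 70.4
```

Run:
```python
from p import *
print(arm.read_state()['position'],arm.read_state()['contact_force'])
snap('wrist','w10.png');
```

```text
[ 596.14554947 -150.25955473   32.29331154] [ 0.38897597 -0.51473445  0.80960456]
```

View pics/w10.png

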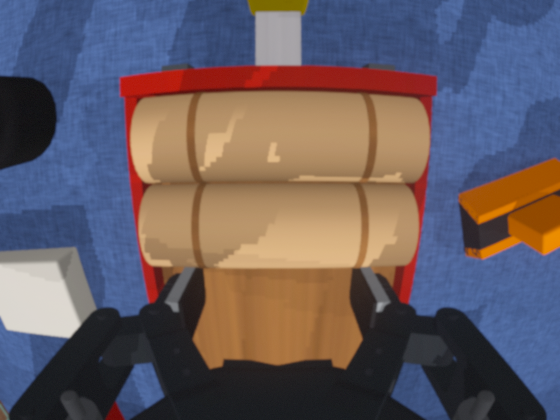

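Emit:
jog_arm:
  rows:
    - [[0.3,0,0],[0,0,0],7]
    - [[0,0,0],[0,0,0],7]
    - [[0.3,0,0],[0,0,0],7]
    - [[0,0,0],[0,0,0],7]

```text
clock: 20.85
position: [596.2, -153.8, 32.3]
ee_rot: [0.71, -0.704, -0.001, -0.001]
contact_force: [-0.8, 9.7, 2.4]
gripper_width: 69.7
```

Emit:
jog_arm:
  rows:
    - [[-0.5,0,0],[0,0,0],7]
    - [[-0.8,0,-1],[0,0,0],7]
    - [[0,0,-5],[0,0,0],7]
    - [[0,0,-4],[0,0,0],7]

```text
clock: 21.35
position: [596.5, -143.2, 134.7]
ee_rot: [0.71, -0.704, 0.001, -0.0]
contact_force: [0.2, -0.3, -0.1]
gripper_width: 70.2
```

Run:
```python
from p import *
plan(434,69.2,80,11,7,w=10)
im=snap('wrist','w11.png')
```

```text
t 21.35 from [ 596.5 -143.2  134.7] yaw -89.5 n 11
[[[-1.94,1.46,0.49],[-0.0,-0.0,-9.1],7],[[-2.15,1.13,0.49],[-0.0,-0.0,-9.1],7],[[-2.3,0.78,0.49],[-0.0,-0.0,-9.1],7],[[-2.4,0.4,0.49],[-0.0,-0.0,-9.1],7],[[-2.43,0.02,0.5],[-0.0,-0.0,-9.1],7],[[-2.4,-0.37,0.5],[-0.0,-0.0,-9.1],7],[[-2.31,-0.75,0.5],[-0.0,-0.0,-9.1],7],[[-2.17,-1.1,0.5],[-0.0,-0.0,-9.1],7],[[-1.96,-1.43,0.5],[-0.0,-0.0,-9.1],7],[[-1.71,-1.73,0.5],[-0.0,-0.0,-9.1],7]]
[[[-1.41,-1.98,0.5],[-0.0,-0.0,-9.1],7]]
```

View pics/w11.png

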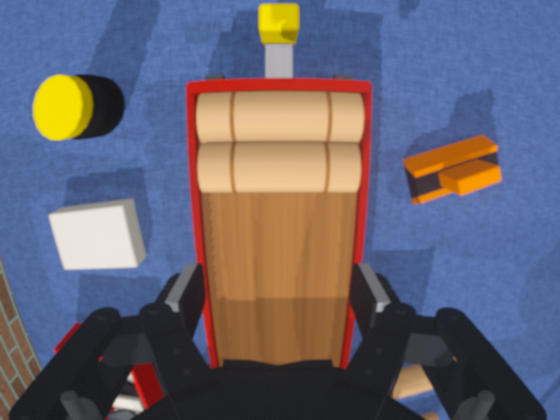

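Run:
```python
from p import *
plan(434,69.2,120,-169,7,w=10)
```

```text
t 21.4 from [ 599.9 -143.8  141.1] yaw -89.5 n 8
[[[-2.68,2.05,0.23],[-0.1,0.0,9.9],7],[[-2.29,2.48,0.23],[-0.1,0.0,9.9],7],[[-1.83,2.84,0.23],[-0.1,0.0,9.9],7],[[-1.31,3.11,0.24],[-0.1,0.0,9.9],7],[[-0.75,3.29,0.24],[-0.1,0.0,9.9],7],[[-0.17,3.37,0.25],[-0.1,0.0,9.9],7],[[0.41,3.35,0.25],[-0.1,0.0,9.9],7],[[0.99,3.23,0.26],[-0.1,0.0,9.9],7]]
```

Emit:
jog_arm:
  rows:
    - [[-2.7,2.0,0.2],[0,0,9.9],7]
    - [[-2.3,2.5,0.2],[0,0,9.9],7]
    - [[-1.8,2.8,0.2],[0,0,9.9],7]
    - [[-1.3,3.1,0.2],[0,0,9.9],7]
    - [[-0.7,3.3,0.2],[0,0,9.9],7]
    - [[-0.2,3.4,0.2],[0,0,9.9],7]
    - [[0.4,3.4,0.3],[0,0,9.9],7]
    - [[1.0,3.2,0.3],[0,0,9.9],7]
    - [[0,0,3],[0,0,0],7]
    - [[0,0,0],[0,0,0],7]

```text
clock: 22.65
position: [428.8, 69.5, 83.6]
ee_rot: [-0.098, 0.995, -0.001, -0.002]
contact_force: [-0.3, 0.2, 0.7]
gripper_width: 70.1
```

Run:
```python
from p import *
w=snap('wrist','w12.png')
plan(434,69.2,1,-169,7)
[print(x) for x in segblobs(w,(5,40,120),(24,160,255),18,cam='wrist',roi=(100,330,200,360))]
```

```text
t 22.7 from [430.   69.7  84.5] yaw -168.7 n 2
[[[-0.2,-0.06,4.18],[-0.0,-0.0,0.1],7],[[-0.19,-0.06,4.18],[-0.0,-0.0,0.1],7]]
(np.int32(8268), [273.0, 231.2], [440.9, 68.7], [434.4, 67.3], [36.3, 124.1], np.float32(10.7))
```

View pics/w12.png

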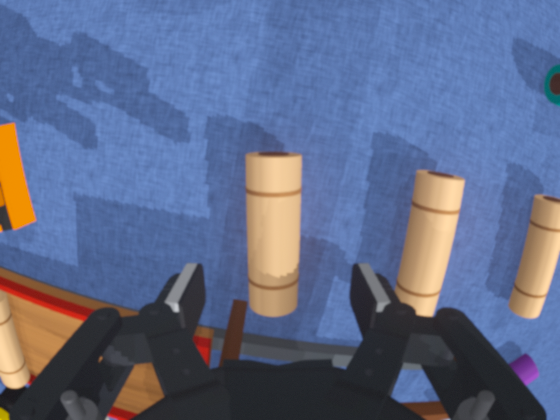

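Centred on the blank (cols 246–301). Descend; the target x is about +3 mm.

Emit:
jog_arm:
  rows:
    - [[-0.2,0,4.1],[0,0,0],7]
    - [[0,0,3.8],[0,0,0],7]
    - [[0,0,0],[0,0,0],6]
    - [[0,0,0],[0,0,0],5]

```text
clock: 23.2
position: [433.5, 70.6, 6.8]
ee_rot: [-0.098, 0.995, 0.0, 0.001]
contact_force: [0.1, -0.3, 0.3]
gripper_width: 50.2
```

Emit:
jog_arm:
  rows:
    - [[0,0,0.6],[0,0,0],5]
    - [[0,0,0],[0,0,0],4]
    - [[0,0,0],[0,0,0],2.5]
    - [[0,0,0],[0,0,0],2.5]
    - [[0,0,0],[0,0,0],2.5]

```text
clock: 23.82
position: [432.4, 70.4, 0.2]
ee_rot: [-0.098, 0.995, 0.0, 0.001]
contact_force: [-0.9, -0.5, 6.7]
gripper_width: 34.5
```

Run:
```python
from p import *
x,y=T(110); plan(x,y,1,-179.5,2.5)
```

```text
t 23.82 from [4.324e+02 7.040e+01 2.000e-01] yaw -168.7 n 6
[[[-2.01,-3.68,-0.01],[0.0,0.0,1.8],2.5],[[-2.13,-3.61,-0.01],[0.0,0.0,1.8],2.5],[[-2.24,-3.54,-0.01],[0.0,0.0,1.8],2.5],[[-2.35,-3.47,-0.01],[0.0,0.0,1.8],2.5],[[-2.46,-3.4,-0.01],[0.0,0.0,1.8],2.5],[[-2.56,-3.32,-0.01],[0.0,0.0,1.8],2.5]]
```

Emit:
jog_arm:
  rows:
    - [[0,0,-4],[0,0,0],2.5]
    - [[0,0,-4.5],[0,0,0],2.5]
    - [[-1.0,-4.0,-2.5],[0,0,1.8],2.5]
    - [[-2.0,-4.0,0],[0,0,1.8],2.5]
    - [[-2.7,-3.4,0],[0,0,1.8],2.5]
    - [[-2.7,-3.3,0],[0,0,1.8],2.5]
    - [[-2.7,-3.2,0],[0,0,1.8],2.5]
    - [[-2.6,-3.1,2.0],[0,0,1.8],2.5]
    - [[0,0,3.5],[0,0,0],2.5]
    - [[0,0,0],[0,0,0],2.5]

```text
clock: 25.08
position: [591.1, -123.8, 51.2]
ee_rot: [-0.003, 1.0, 0.0, -0.004]
contact_force: [-0.4, -0.2, -1.4]
gripper_width: 34.1
```

Run:
```python
from p import *
print(arm.read_state()['position'])
x,y=T(110); plan(x,y,30,-179.5,2.5)
snap('wrist','w13.png')
```

```text
[ 591.07525219 -123.79027414   51.20667081]
t 25.07 from [ 591.1 -123.8   51.2] yaw -179.7 n 1
[[[-0.31,0.15,2.12],[0.0,-0.5,-0.2],2.5]]
```

View pics/w13.png

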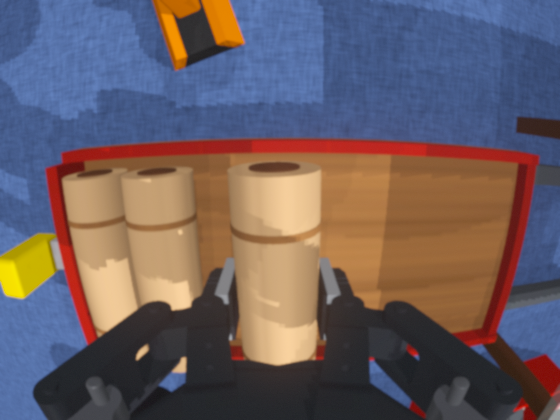

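Emit:
jog_arm:
  rows:
    - [[-0.2,0.3,1.2],[0,0,0],2.5]
    - [[0,0,0.6],[0,0,0],2.5]
    - [[0,0,0],[0,0,0],2.5]

```text
clock: 25.5
position: [595.6, -120.0, 36.3]
ee_rot: [-0.004, 1.0, -0.0, -0.0]
contact_force: [-0.8, -0.0, -0.7]
gripper_width: 34.5
```

Emit:
jog_arm:
  rows:
    - [[0.1,0,0.4],[0,0,0],2.5]
    - [[0,0,0.4],[0,0,0],2.5]
    - [[0,0,0],[0,0,0],2.5]
    - [[0,0,0],[0,0,0],3.5]
    - [[0,0,0],[0,0,0],4.2]
    - [[0,0,0],[0,0,0],4.8]
    - [[0,0,-2],[0,0,0],4.8]
    - [[0,0,-4],[0,0,0],5]
    - [[0,0,-4],[0,0,0],7]
    - [[0,0,0],[0,0,0],7]

```text
clock: 26.75
position: [597.3, -120.5, 132.6]
ee_rot: [-0.004, 1.0, -0.0, 0.004]
contact_force: [0.2, 0.4, -0.9]
gripper_width: 70.3
```

Run:
```python
from p import *
print(arm.read_state()['position'])
snap('wrist','w14.png')
plan(422.7,184.2,125,-171.8,7,v=55)
```

```text
[ 597.31405607 -120.49975551  132.56891368]
t 26.8 from [ 595.7 -120.3  130.2] yaw -179.6 n 7
[[[2.44,4.37,0.07],[0.0,0.0,-1.1],7],[[2.35,4.42,0.07],[0.0,0.0,-1.1],7],[[2.27,4.46,0.07],[0.0,0.0,-1.1],7],[[2.18,4.5,0.07],[0.0,0.0,-1.1],7],[[2.09,4.54,0.07],[0.0,0.0,-1.1],7],[[2.01,4.58,0.07],[0.0,0.0,-1.1],7],[[1.92,4.62,0.07],[0.0,0.0,-1.1],7]]
```

View pics/w14.png

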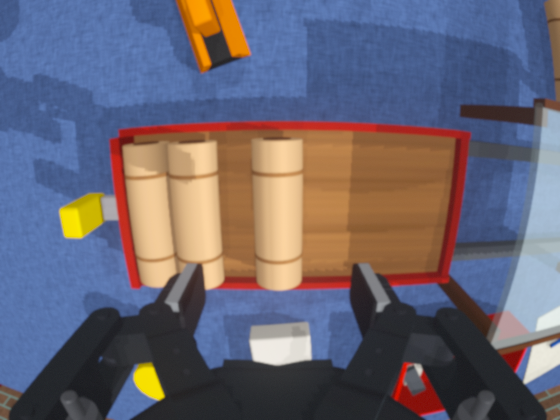

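Emit:
jog_arm:
  rows:
    - [[3.6,3.7,0],[0,0,-1.1],7]
    - [[3.6,3.8,0],[0,0,-1.1],7]
    - [[3.2,4.2,0],[0,0,-1.1],7]
    - [[2.6,4.8,0],[0,0,-1.1],7]
    - [[1.1,5.0,0],[0,0,-1.1],7]
    - [[0.6,5.0,0],[0,0,-1.1],7]
    - [[0.6,5.0,0.5],[0,0,-1.2],7]
    - [[0,0,4],[0,0,0],7]
    - [[0,0,0],[0,0,0],7]
    - [[0,0,0],[0,0,0],7]

```text
clock: 28.05
position: [420.4, 186.6, 83.6]
ee_rot: [-0.072, 0.997, -0.0, -0.0]
contact_force: [-0.6, -0.3, -0.4]
gripper_width: 70.4
```

Run:
```python
from p import *
w=snap('wrist','w15.png')
plan(422.7,184.2,1,-171.8,7)
[print(x) for x in segblobs(w,(5,40,120),(24,160,255),18,cam='wrist',roi=(100,330,190,370))]
```

```text
t 28.1 from [420.8 186.8  84.1] yaw -171.8 n 2
[[[-0.07,-0.14,4.15],[0.0,0.0,-0.0],7],[[-0.07,-0.14,4.15],[0.0,0.0,-0.0],7]]
(np.int32(8360), [271.2, 225.9], [427.6, 183.3], [421.4, 182.5], [35.9, 123.0], np.float32(8.0))
```

View pics/w15.png

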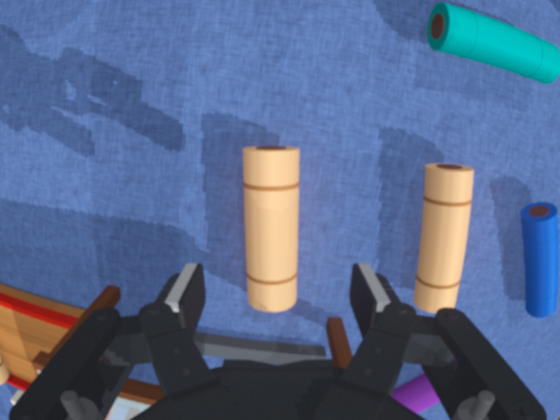

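Emit:
jog_arm:
  rows:
    - [[-0.1,-0.2,4.1],[0,0,0],7]
    - [[-0.1,-0.1,3.8],[0,0,0],7]
    - [[0,0,0],[0,0,0],6]
    - [[0,0,0],[0,0,0],5]

```text
clock: 28.6
position: [423.8, 184.8, 5.9]
ee_rot: [-0.072, 0.997, 0.001, 0.001]
contact_force: [0.5, -0.3, -0.7]
gripper_width: 49.9
```

Emit:
jog_arm:
  rows:
    - [[0.1,0,0.5],[0,0,0],5]
    - [[0,0,0],[0,0,0],4]
    - [[0,0,0],[0,0,0],2.5]
    - [[0,0,0],[0,0,0],2.5]
    - [[0,0,0],[0,0,0],2.5]

```text
clock: 29.22
position: [421.8, 184.3, 0.2]
ee_rot: [-0.072, 0.997, 0.0, 0.0]
contact_force: [-2.6, -1.1, 6.7]
gripper_width: 34.1
```

Run:
```python
from p import *
x,y=T(170); print(x,y);plan(x,y,1,-179.5,2.5)
```

```text
593.47 -62.30000000000001
t 29.23 from [4.218e+02 1.843e+02 2.000e-01] yaw -171.7 n 7
[[[-1.92,-3.84,-0.01],[0.0,0.0,1.1],2.5],[[-1.99,-3.8,-0.01],[0.0,0.0,1.1],2.5],[[-2.07,-3.76,-0.01],[0.0,0.0,1.1],2.5],[[-2.14,-3.72,-0.01],[0.0,0.0,1.1],2.5],[[-2.21,-3.68,-0.01],[0.0,0.0,1.1],2.5],[[-2.28,-3.64,-0.01],[0.0,0.0,1.1],2.5],[[-2.35,-3.59,-0.01],[0.0,0.0,1.1],2.5]]
```

Emit:
jog_arm:
  rows:
    - [[0,0,-4],[0,0,0],2.5]
    - [[0,0,-5],[0,0,0],2.5]
    - [[0,-4.0,-3],[0,0,1.1],2.5]
    - [[-0.5,-5.0,0],[0,0,1.1],2.5]
    - [[-1.0,-5.0,0],[0,0,1.1],2.5]
    - [[-3.0,-4.0,0],[0,0,1.1],2.5]
    - [[-3.5,-3.0,0],[0,0,1.1],2.5]
    - [[-3.5,-2.5,0],[0,0,1.1],2.5]
    - [[-3.0,-2.5,0],[0,0,1.1],2.5]
    - [[0,0,0],[0,0,0],2.5]

```text
clock: 30.48
position: [592.2, -66.9, 118.7]
ee_rot: [-0.003, 1.0, -0.0, 0.0]
contact_force: [-0.6, 0.4, -1.4]
gripper_width: 34.3
```

Run:
```python
from p import *
x,y=T(170); plan(x,y,30,-179.5,2.5)
snap('wrist','w16.png')
```

```text
t 30.48 from [592.2 -66.9 118.7] yaw -179.6 n 2
[[[-0.07,0.23,4.44],[-0.0,0.0,-0.1],2.5],[[-0.07,0.23,4.44],[-0.0,0.0,-0.1],2.5]]
```

View pics/w16.png

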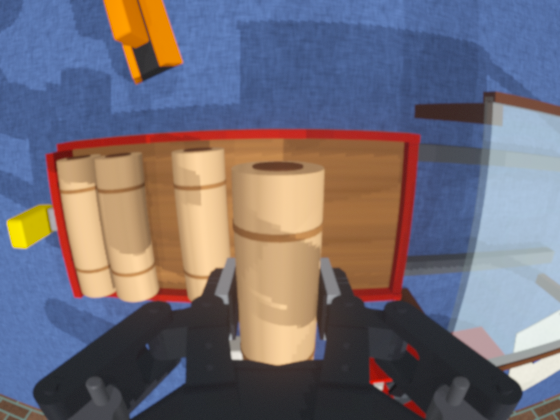

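Emit:
jog_arm:
  rows:
    - [[-0.1,0.3,4],[0,0,0],2.5]
    - [[0,0.2,3.5],[0,0,0],2.5]
    - [[0,0,0.5],[0,0,0],2.5]
    - [[0,0,0],[0,0,0],2.5]

```text
clock: 31.02
position: [591.8, -60.0, 40.1]
ee_rot: [-0.005, 1.0, -0.0, 0.0]
contact_force: [0.1, -0.4, -0.8]
gripper_width: 34.3
```

Emit:
jog_arm:
  rows:
    - [[-0.1,0,0.7],[0,0,0],2.5]
    - [[0,0,0.5],[0,0,0],2.5]
    - [[0,0,0],[0,0,0],2.5]
    - [[0,0,0],[0,0,0],3.5]
    - [[0,0,0],[0,0,0],4.2]
    - [[0,0,0],[0,0,0],4.8]
    - [[0,0,-2],[0,0,0],4.8]
    - [[0,0,-4],[0,0,0],5]
    - [[0,0,-4],[0,0,0],7]
    - [[0,0,0],[0,0,0],7]

```text
clock: 32.28
position: [595.2, -60.3, 131.5]
ee_rot: [-0.005, 1.0, 0.0, 0.004]
contact_force: [-0.7, 0.7, -0.3]
gripper_width: 70.1
```

Run:
```python
from p import *
print(arm.read_state()['position'])
snap('wrist','w17.png')
x,y=T(213); plan(x,y,90,-89.5,7,w=10)
```

```text
[595.24561898 -60.26977119 131.45944662]
t 32.33 from [593.6 -60.3 129.1] yaw -179.5 n 9
[[[0.0,0.45,0.44],[-0.0,0.0,-10.0],7],[[-0.08,0.45,0.44],[-0.0,0.0,-10.0],7],[[-0.15,0.43,0.44],[-0.0,0.0,-10.0],7],[[-0.22,0.4,0.44],[-0.0,0.0,-10.0],7],[[-0.29,0.35,0.44],[-0.0,0.0,-10.0],7],[[-0.35,0.29,0.44],[-0.0,0.0,-10.0],7],[[-0.39,0.23,0.44],[-0.0,0.0,-10.0],7],[[-0.43,0.16,0.44],[-0.0,0.0,-10.0],7],[[-0.45,0.08,0.44],[-0.0,0.0,-10.0],7]]
```

View pics/w17.png

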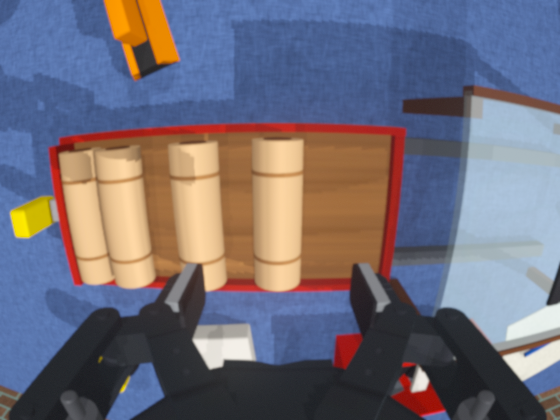

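Emit:
jog_arm:
  rows:
    - [[0,0.4,0.4],[0,0,-10],7]
    - [[-0.1,0.4,0.4],[0,0,-10],7]
    - [[-0.1,0.4,0.4],[0,0,-10],7]
    - [[-0.2,0.4,0.4],[0,0,-10],7]
    - [[-0.3,0.4,0.4],[0,0,-10],7]
    - [[-0.3,0.3,0.4],[0,0,-10],7]
    - [[-0.4,0.2,0.4],[0,0,-10],7]
    - [[-0.4,0.2,0.5],[0,0,-10],7]
    - [[-0.4,0,0.5],[0,0,-10],7]
    - [[0,0,0],[0,0,0],7]

```text
clock: 33.58
position: [590.7, -21.7, 87.7]
ee_rot: [0.71, -0.704, -0.001, 0.001]
contact_force: [-0.2, 0.0, 0.0]
gripper_width: 69.9
```

Run:
```python
from p import *
x,y=T(212); plan(x,y,31,-89.5,7,w=10)
```

```text
t 33.58 from [590.7 -21.7  87.7] yaw -89.6 n 2
[[[-0.07,-0.13,2.83],[0.1,-0.0,-0.0],7],[[-0.07,-0.12,2.83],[0.1,-0.0,-0.0],7]]
```

Emit:
jog_arm:
  rows:
    - [[-0.1,-0.1,2.8],[0,0,0],7]
    - [[-0.1,-0.1,2.8],[0,0,0],7]
    - [[0,0,0],[0,0,0],7]
    - [[0.6,0,0],[0,0,0],7]
    - [[0.6,0,0],[0,0,0],7]
    - [[0.6,0,0],[0,0,0],7]
    - [[0.6,0,0],[0,0,0],7]
    - [[0.6,0,0],[0,0,0],7]
    - [[0.6,0,0],[0,0,0],7]
    - [[0.6,0,0],[0,0,0],7]

```text
clock: 34.83
position: [594.2, -62.1, 33.3]
ee_rot: [0.71, -0.704, 0.0, -0.0]
contact_force: [0.6, -0.1, 0.2]
gripper_width: 70.0
```

Emit:
jog_arm:
  rows:
    - [[0.5,0,0],[0,0,0],7]
    - [[0.5,0,0],[0,0,0],7]
    - [[0.4,0,0],[0,0,0],7]
    - [[0,0,0],[0,0,0],7]

```text
clock: 35.33
position: [594.3, -76.0, 33.3]
ee_rot: [0.71, -0.704, -0.0, 0.0]
contact_force: [-0.2, 0.1, -0.1]
gripper_width: 70.2
```

Emit:
jog_arm:
  rows:
    - [[0.3,0,0],[0,0,0],7]
    - [[0.2,0,0],[0,0,0],7]
    - [[0,0,0],[0,0,0],7]
    - [[0.2,0,0],[0,0,0],7]
    - [[0,0,0],[0,0,0],7]

```text
clock: 35.95
position: [594.4, -81.7, 33.3]
ee_rot: [0.71, -0.704, -0.0, -0.0]
contact_force: [-0.6, 4.6, 0.6]
gripper_width: 70.0
```

Run:
```python
from p import *
snap('wrist','w18.png');
```

```text
(no output)
```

View pics/w18.png

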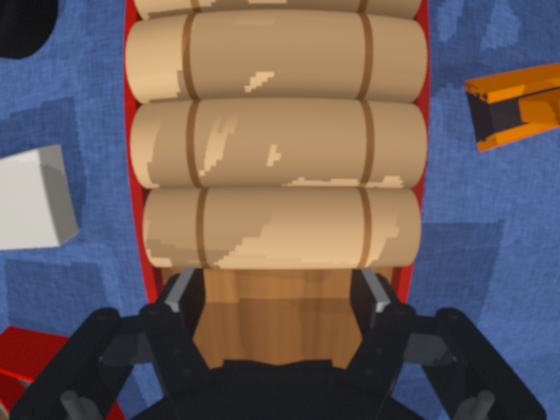

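Emit:
jog_arm:
  rows:
    - [[0.1,0,0],[0,0,0],7]
    - [[-0.6,0,0],[0,0,0],7]
    - [[-0.8,0,-1],[0,0,0],7]
    - [[0,0,-5],[0,0,0],7]
    - [[0,0,-5],[0,0,0],7]
    - [[0,0,0],[0,0,0],7]

```text
clock: 36.75
position: [597.4, -69.6, 149.2]
ee_rot: [0.711, -0.703, 0.004, -0.004]
contact_force: [0.5, -0.2, 0.4]
gripper_width: 69.7
```

Run:
```python
from p import *
snap('wrist','w19.png');  plan(435,-30,145,-168.2,7,w=10)
```

```text
t 36.8 from [595.5 -69.5 146.3] yaw -89.5 n 8
[[[-0.51,2.0,0.01],[-0.0,0.0,9.8],7],[[-0.16,2.06,0.01],[-0.0,0.0,9.8],7],[[0.19,2.06,0.01],[-0.0,0.0,9.8],7],[[0.54,1.99,0.01],[-0.0,0.0,9.8],7],[[0.87,1.87,0.01],[-0.0,0.0,9.8],7],[[1.18,1.7,0.01],[-0.0,0.0,9.8],7],[[1.45,1.47,0.01],[-0.0,0.0,9.8],7],[[1.68,1.2,0.02],[-0.0,0.0,9.8],7]]
```

View pics/w19.png

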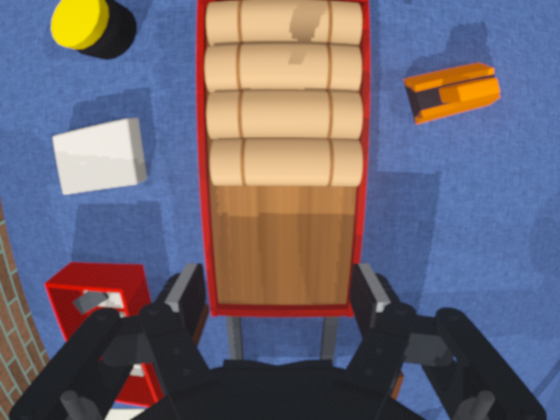

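Emit:
jog_arm:
  rows:
    - [[-0.5,2.0,0],[0,0,9.8],7]
    - [[-0.2,2.1,0],[0,0,9.8],7]
    - [[0.2,2.1,0],[0,0,9.8],7]
    - [[0.5,2.0,0],[0,0,9.8],7]
    - [[0.9,1.9,0],[0,0,9.8],7]
    - [[1.2,1.7,0],[0,0,9.8],7]
    - [[1.4,1.5,0],[0,0,9.8],7]
    - [[1.7,1.2,0],[0,0,9.8],7]

```text
clock: 37.8
position: [431.1, -29.6, 142.4]
ee_rot: [-0.103, 0.995, -0.0, -0.001]
contact_force: [0.0, -0.4, -0.0]
gripper_width: 69.6
```

Run:
```python
from p import *
plan(412.6,313.6,100,-168.2,7,v=55)
```

```text
t 37.8 from [431.1 -29.6 142.4] yaw -168.2 n 7
[[[-0.75,4.85,0.6],[-0.0,-0.0,-0.0],7],[[-0.75,4.85,0.6],[-0.0,-0.0,-0.0],7],[[-0.75,4.85,0.6],[-0.0,-0.0,-0.0],7],[[-0.74,4.85,0.6],[-0.0,-0.0,-0.0],7],[[-0.74,4.85,0.6],[-0.0,-0.0,-0.0],7],[[-0.74,4.85,0.6],[-0.0,-0.0,-0.0],7],[[-0.74,4.85,0.61],[-0.0,-0.0,-0.0],7]]
```

Emit:
jog_arm:
  rows:
    - [[-0.8,4.8,0.6],[0,0,0],7]
    - [[-0.7,4.9,0.6],[0,0,0],7]
    - [[-0.8,4.8,0.6],[0,0,0],7]
    - [[-0.7,4.9,0.6],[0,0,0],7]
    - [[-0.7,4.8,0.6],[0,0,0],7]
    - [[-0.7,4.9,0.6],[0,0,0],7]
    - [[-0.7,4.9,0.6],[0,0,0],7]
    - [[0,0,2],[0,0,0],7]
    - [[0,0,0],[0,0,0],7]

```text
clock: 38.92
position: [409.5, 312.3, 79.0]
ee_rot: [-0.106, 0.994, -0.002, -0.002]
contact_force: [0.2, -0.8, 0.1]
gripper_width: 69.9
```

Run:
```python
from p import *
w=snap('wrist','w20.png')
plan(412.6,313.6,1,-168.2,7)
[print(x) for x in segblobs(w,(5,40,120),(24,160,255),18,cam='wrist',roi=(100,330,190,370))]
```

```text
t 38.98 from [410.3 312.6  80.2] yaw -167.9 n 2
[[[-0.14,0.03,3.96],[-0.1,-0.1,0.2],7],[[-0.13,0.03,3.96],[-0.1,-0.1,0.2],7]]
(np.int32(8645), [276.6, 231.0], [419.1, 313.6], [412.4, 312.3], [36.1, 124.6], np.float32(11.6))
```

View pics/w20.png

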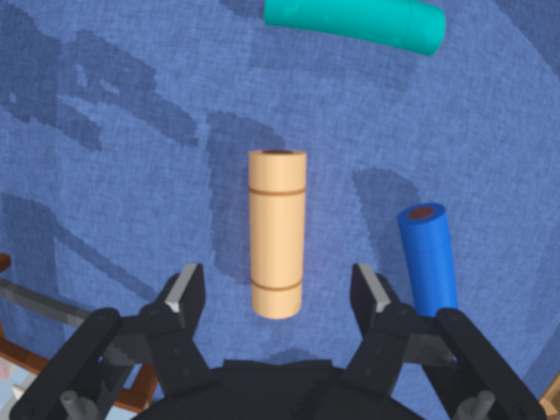

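Emit:
jog_arm:
  rows:
    - [[-0.1,0,4.0],[0,0,0.2],7]
    - [[-0.1,0,3.5],[0,0,0],7]
    - [[0,0,0],[0,0,0],6]
    - [[0,0,0],[0,0,0],5]

```text
clock: 39.48
position: [413.8, 314.5, 7.7]
ee_rot: [-0.104, 0.995, 0.001, 0.001]
contact_force: [0.4, 0.5, 1.1]
gripper_width: 50.2
```

Emit:
jog_arm:
  rows:
    - [[0,0,0.6],[0,0,0],5]
    - [[0,0,0],[0,0,0],4]
    - [[0,0,0],[0,0,0],2.5]
    - [[0,0,0],[0,0,0],2.5]
    - [[0,0,0],[0,0,0],2.5]

```text
clock: 40.1
position: [413.1, 314.2, 1.2]
ee_rot: [-0.104, 0.995, 0.0, 0.0]
contact_force: [-0.4, -1.1, 5.3]
gripper_width: 34.2
```

Run:
```python
from p import *
plan(440,30,130,-173,2.5)
```

```text
t 40.1 from [413.1 314.2   1.2] yaw -168.0 n 7
[[[0.46,-4.05,-1.84],[0.0,0.0,0.7],2.5],[[0.41,-4.06,-1.84],[0.0,0.0,0.7],2.5],[[0.36,-4.06,-1.84],[0.0,0.0,0.7],2.5],[[0.31,-4.07,-1.84],[0.0,0.0,0.7],2.5],[[0.26,-4.07,-1.84],[0.0,0.0,0.7],2.5],[[0.21,-4.07,-1.84],[0.0,0.0,0.7],2.5],[[0.16,-4.08,-1.84],[0.0,0.0,0.7],2.5]]
```

Emit:
jog_arm:
  rows:
    - [[0,0,-4],[0,0,0],2.5]
    - [[0,0,-5],[0,0,0],2.5]
    - [[0.4,-5,-3],[0,0,0.7],2.5]
    - [[0.4,-5,-1],[0,0,0.7],2.5]
    - [[0.4,-5,0],[0,0,0.7],2.5]
    - [[0.3,-5,0],[0,0,0.7],2.5]
    - [[0.3,-5,0],[0,0,0.7],2.5]
    - [[0.2,-3.5,0],[0,0,0.7],2.5]
    - [[0,0,0],[0,0,0],2.5]

```text
clock: 41.22
position: [443.5, 28.2, 130.0]
ee_rot: [-0.065, 0.998, 0.0, -0.0]
contact_force: [-1.1, -0.1, -1.4]
gripper_width: 34.4
```

Run:
```python
from p import *
x,y=T(183); plan(x,y,110,-179.5,2.5)
```

```text
t 41.23 from [443.5  28.2 130. ] yaw -172.5 n 4
[[[-3.46,-2.41,0.5],[0.0,-0.0,1.8],2.5],[[-3.53,-2.3,0.5],[0.0,-0.0,1.8],2.5],[[-3.6,-2.19,0.5],[0.0,-0.0,1.8],2.5],[[-3.67,-2.08,0.5],[0.0,-0.0,1.8],2.5]]
```

Emit:
jog_arm:
  rows:
    - [[-3.0,-3.4,0],[0,0,1.8],2.5]
    - [[-3.7,-2.5,0],[0,0,1.8],2.5]
    - [[-3.8,-1.7,0],[0,0,1.8],2.5]
    - [[-3.8,-1.4,0],[0,0,1.6],2.5]
    - [[0,0,3],[0,0,0],2.5]
    - [[0,0,2],[0,0,0],2.5]
    - [[0,0,0],[0,0,0],2.5]

```text
clock: 42.1
position: [594.2, -46.7, 78.2]
ee_rot: [-0.007, 1.0, -0.0, -0.002]
contact_force: [0.1, -0.4, -1.6]
gripper_width: 34.2
```

Run:
```python
from p import *
x,y=T(183); plan(x,y,30,-179.5,2.5)
snap('wrist','w21.png')
```

```text
t 42.1 from [594.2 -46.7  78.2] yaw -179.2 n 1
[[[0.07,-0.26,4.82],[-0.0,-0.3,0.3],2.5]]
```

View pics/w21.png

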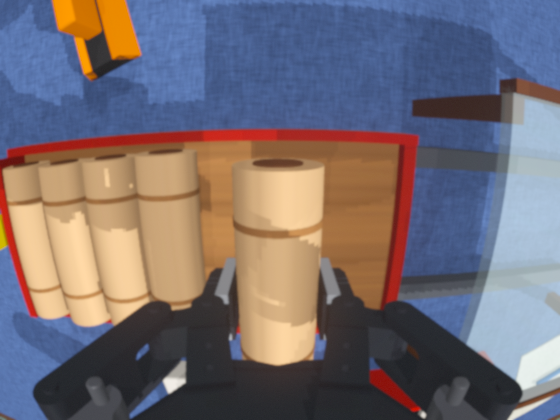

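Emit:
jog_arm:
  rows:
    - [[0,-0.1,2.5],[0,0,0.2],2.5]
    - [[0,0,1.5],[0,0,0],2.5]
    - [[0,0,0],[0,0,0],2.5]
    - [[0,0,0],[0,0,0],2.5]

```text
clock: 42.65
position: [596.3, -48.1, 41.3]
ee_rot: [-0.005, 1.0, -0.0, 0.001]
contact_force: [-0.4, 0.0, -1.6]
gripper_width: 34.4
```

Emit:
jog_arm:
  rows:
    - [[0.2,0,0.8],[0,0,0],2.5]
    - [[0,0,0.4],[0,0,0],2.5]
    - [[0,0,0],[0,0,0],2.5]
    - [[0,0,0],[0,0,0],3.5]
    - [[0,0,0],[0,0,0],4.2]
    - [[0,0,0],[0,0,0],4.8]
    - [[0,0,-2],[0,0,0],4.8]
    - [[0,0,-4],[0,0,0],5]
    - [[0,0,-5],[0,0,0],8.5]
    - [[0,0,0],[0,0,0],8.5]

```text
clock: 43.9
position: [596.6, -48.0, 143.4]
ee_rot: [-0.005, 1.0, 0.0, 0.005]
contact_force: [0.6, -0.5, -0.2]
gripper_width: 83.4
```

Run:
```python
from p import *
print(arm.read_state()['position'])
snap('wrist','w22.png')
im=snap('top','t3.png')
cv2.imwrite('pics/t3c.png',cv2.resize(im[140:290,120:460],None,fx=2.3,fy=2.3,interpolation=cv2.INTER_CUBIC))
[print(x) for x in segblobs(im,(3,190,120),(18,255,255),30,roi=(205,310,150,460),amin=30)]
```

```text
[596.57319779 -48.04685253 143.40332866]
(np.int32(358), [366.6, 241.8], [436.6, -173.6], [436.0, -173.1], [39.4, 86.8], np.float32(19.1))
```

View pics/w22.png

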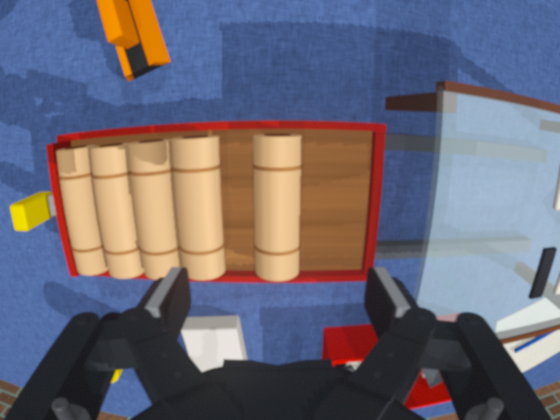

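View pics/t3c.png

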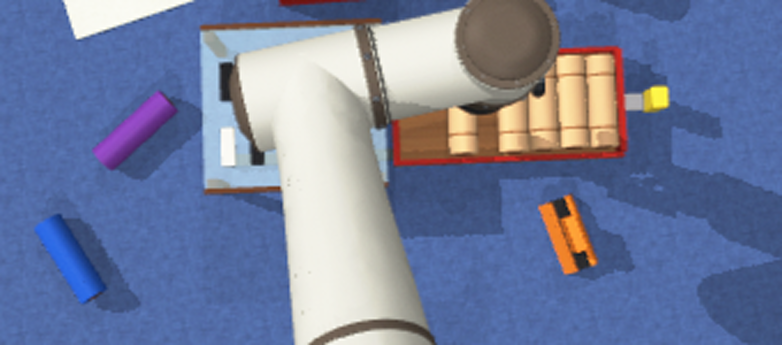

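Run:
```python
from p import *
plan(436,-173.4,120,-70.7,8.5,w=10)
```

```text
t 44.0 from [593.5 -48.2 138.8] yaw -179.5 n 11
[[[1.44,-1.13,0.17],[-0.0,0.0,-9.9],8.5],[[1.61,-0.86,0.17],[-0.0,0.0,-9.9],8.5],[[1.74,-0.57,0.17],[-0.0,0.0,-9.9],8.5],[[1.81,-0.26,0.17],[-0.0,0.0,-9.9],8.5],[[1.83,0.05,0.17],[-0.0,0.0,-9.9],8.5],[[1.79,0.36,0.17],[-0.0,0.0,-9.9],8.5],[[1.7,0.67,0.17],[-0.0,0.0,-9.9],8.5],[[1.56,0.95,0.17],[-0.0,0.0,-9.9],8.5],[[1.38,1.2,0.17],[-0.0,0.0,-9.9],8.5],[[1.15,1.42,0.17],[-0.0,0.0,-9.9],8.5]]
[[[0.89,1.6,0.17],[-0.0,0.0,-9.9],8.5]]
```

Emit:
jog_arm:
  rows:
    - [[1.4,-1.1,0.2],[0,0,-9.9],8.5]
    - [[1.6,-0.9,0.2],[0,0,-9.9],8.5]
    - [[1.7,-0.6,0.2],[0,0,-9.9],8.5]
    - [[1.8,-0.3,0.2],[0,0,-9.9],8.5]
    - [[1.8,0,0.2],[0,0,-9.9],8.5]
    - [[1.8,0.4,0.2],[0,0,-9.9],8.5]
    - [[1.7,0.7,0.2],[0,0,-9.9],8.5]
    - [[1.6,1.0,0.2],[0,0,-9.9],8.5]
    - [[1.4,1.2,0.2],[0,0,-9.9],8.5]
    - [[1.2,1.4,0.2],[0,0,-9.9],8.5]

```text
clock: 45.25
position: [449.8, -163.8, 116.8]
ee_rot: [0.765, -0.644, -0.001, 0.001]
contact_force: [-0.7, -0.1, 0.3]
gripper_width: 84.9
```

Emit:
jog_arm:
  rows:
    - [[0.9,1.6,0.2],[0,0,-9.9],8.5]
    - [[0,0,0],[0,0,0],8.5]
    - [[0,0,0],[0,0,0],8.5]

```text
clock: 45.62
position: [437.2, -174.9, 115.8]
ee_rot: [0.816, -0.578, -0.0, 0.0]
contact_force: [0.2, 0.8, -0.5]
gripper_width: 85.0
```

Run:
```python
from p import *
print(arm.read_state()['position'],yawof(arm.read_state()))
m=eyes.camera_model('wrist'); w=snap('wrist','w23.png'); cv2.imwrite('pics/w23c.png',cv2.resize(w[130:310,180:380],None,fx=3.5,fy=3.3))
a=np.radians(19.3); ux=np.array([np.cos(a),np.sin(a),0]); uy=np.array([-ux[1],ux[0],0]); c=np.array([436,-173.4,0])
for sx in(-22,22):
  for sy in (-7,7): print(proj('wrist',[c+ux*sx+uy*sy+[0,0,56]],m))
```

```text
[ 437.15827947 -174.94542129  115.79303005] -70.66706619046408
[[310.99754867 224.1146138 ]]
[[310.28596985 243.6719865 ]]
[[244.44024893 224.15547108]]
[[245.15126879 243.71641524]]
```

View pics/w23.png

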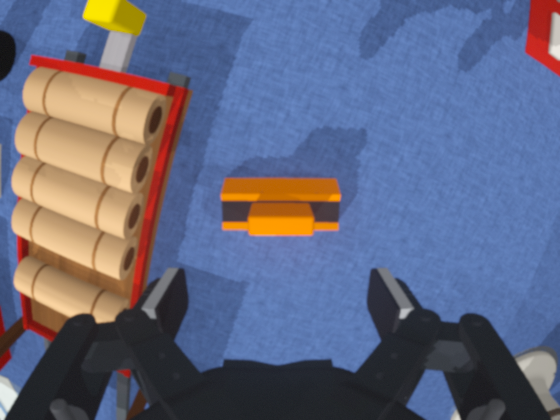

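View pics/w23c.png

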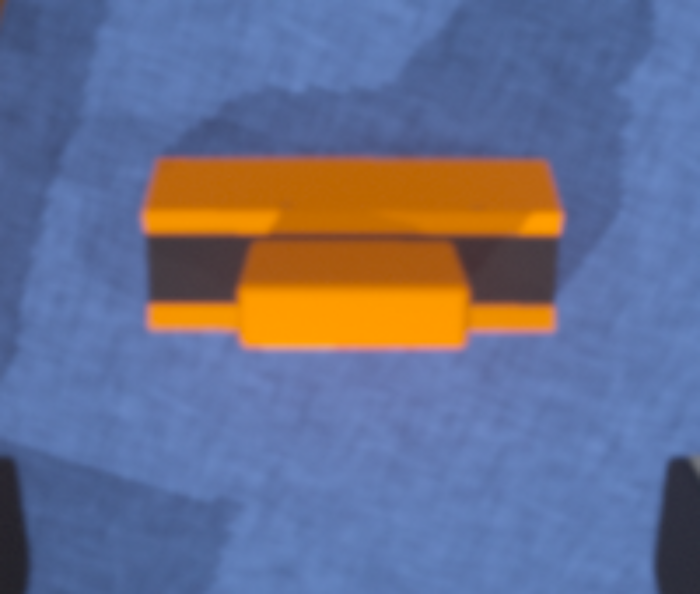

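Run:
```python
from p import *
c=at_z('wrist',281,226.2,56); print(c)
for a,b in [((248.6,236),(313.4,236)),((248.6,216.4),(313.4,216.4)),((221,194),(340,194))]:
  p,q=at_z('wrist',*a,56),at_z('wrist',*b,56); print(p,q,np.degrees(np.arctan2(*(p-q)[1::-1])))
plan(c[0],c[1],27,-70.7,8.5)
```

```text
[ 436.06713124 -179.22371937   56.        ]
[ 454.19632872 -165.46372384   56.        ] [ 413.20713022 -179.80036012   56.        ] 19.278111594538068
[ 458.38611354 -178.60321543   56.        ] [ 418.24132012 -192.66708952   56.        ] 19.306823350825724
[ 480.05766959 -187.12936422   56.        ] [ 407.25472853 -212.67452925   56.        ] 19.335000133478992
t 45.67 from [ 437.4 -174.8  115.9] yaw -70.6 n 2
[[[0.19,0.13,4.45],[0.0,0.0,0.0],8.5],[[0.19,0.13,4.45],[0.0,0.0,0.0],8.5]]
```

Run:
```python
from p import *
for r in (194,212,230): print(at_z('wrist',281,r,24))
im=cv2.imread('pics/t3.png'); cv2.imwrite('pics/t3d.png',cv2.resize(im[215:270,335:400],None,fx=9,fy=9,interpolation=cv2.INTER_CUBIC))
a=np.radians(19.3); ux=np.array([np.cos(a),np.sin(a),0]); uy=np.array([-ux[1],ux[0],0])
for y in (-173.4,-179.2):
  c=np.array([436,y,0]); print(y,[proj('top',[c+ux*sx+uy*sy+[0,0,56]]).round(1).tolist() for sx in (-22,22) for sy in(-7,7)])
```

```text
[ 440.40388539 -192.53048874   24.        ]
[ 435.73915913 -179.35384906   24.        ]
[ 430.90780217 -165.72438288   24.        ]
-173.4 [[[373.8, 248.3]], [[369.1, 250.1]], [[367.9, 233.3]], [[363.2, 235.1]]]
-179.2 [[[375.9, 248.3]], [[371.2, 250.1]], [[370.0, 233.3]], [[365.3, 235.1]]]
```

View pics/t3d.png

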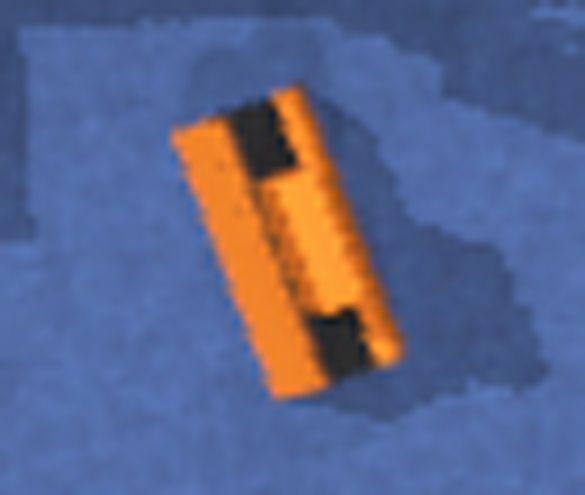

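Emit:
jog_arm:
  rows:
    - [[0.2,0.1,4.0],[0,0,0],8.5]
    - [[0.2,0.1,3.5],[0,0,0],8.5]
    - [[0,0,0],[0,0,0],8.5]
    - [[0,0,0],[0,0,0],8.5]

```text
clock: 46.18
position: [437.7, -179.4, 42.2]
ee_rot: [0.816, -0.577, 0.001, -0.0]
contact_force: [0.6, 0.6, 1.2]
gripper_width: 85.4
```

Run:
```python
from p import *
snap('wrist','w24.png'); plan(436,-179,27,-70.7,6)
```

```text
t 46.23 from [ 437.9 -179.4   42.6] yaw -70.5 n 1
[[[-0.11,0.17,1.56],[-0.1,-0.1,0.2],6]]
```

View pics/w24.png

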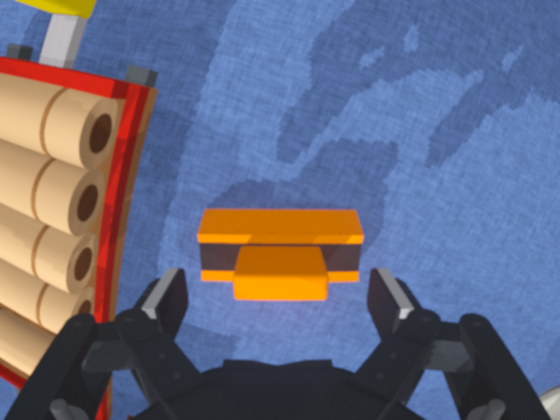

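Emit:
jog_arm:
  rows:
    - [[-0.1,0.1,1.0],[0,0,0],7]
    - [[0,0,0.5],[0,0,0],6]
    - [[0,0,0],[0,0,0],5]
    - [[0,0,0],[0,0,0],3.5]
    - [[0,0,0],[0,0,0],3.5]
    - [[0,0,0],[0,0,0],3.5]
    - [[0,0,0],[0,0,0],3.5]

```text
clock: 47.1
position: [435.5, -178.9, 26.6]
ee_rot: [0.816, -0.577, 0.0, -0.0]
contact_force: [-0.8, 1.6, 3.9]
gripper_width: 43.1
```

Emit:
jog_arm:
  rows:
    - [[0,0,-3],[0,0,0],3.5]
    - [[0,0,-5],[0,0,0],3.5]
    - [[0,0,-2],[0,0,0],3.5]
    - [[0,0,0],[0,0,0],3.5]

```text
clock: 47.6
position: [435.6, -178.8, 127.0]
ee_rot: [0.816, -0.578, 0.001, -0.001]
contact_force: [1.0, -0.4, -4.1]
gripper_width: 42.4
```

Run:
```python
from p import *
x,y=T(231); plan(x,y,126,-89.5,3.5,v=45)
```

```text
t 47.6 from [ 435.6 -178.8  127. ] yaw -70.6 n 6
[[[-1.92,-3.46,0.02],[-0.0,-0.0,3.2],3.5],[[-2.11,-3.35,0.02],[-0.0,-0.0,3.2],3.5],[[-2.29,-3.22,0.02],[-0.0,-0.0,3.2],3.5],[[-2.46,-3.09,0.02],[-0.0,-0.0,3.2],3.5],[[-2.63,-2.95,0.02],[-0.0,-0.0,3.2],3.5],[[-2.79,-2.8,0.02],[-0.0,-0.0,3.2],3.5]]
```

Emit:
jog_arm:
  rows:
    - [[-1.9,-3.5,0],[0,0,3.2],3.5]
    - [[-2.1,-3.3,0],[0,0,3.2],3.5]
    - [[-2.3,-3.2,0],[0,0,3.2],3.5]
    - [[-2.5,-3.1,0],[0,0,3.2],3.5]
    - [[-2.6,-3.0,0],[0,0,3.2],3.5]
    - [[-2.8,-2.8,0],[0,0,3.0],3.5]
    - [[0,0,0],[0,0,0],3.5]
    - [[0,0,0],[0,0,0],3.5]

```text
clock: 48.6
position: [591.3, -1.8, 123.8]
ee_rot: [0.71, -0.704, -0.002, 0.002]
contact_force: [-0.5, -0.6, -3.2]
gripper_width: 43.3
```

Run:
```python
from p import *
x,y=T(231); plan(x,y,70,-89.5,3.5,v=45)
snap('wrist','w25.png')
```

```text
t 48.6 from [591.3  -1.8 123.8] yaw -89.6 n 2
[[[-0.02,-0.1,2.69],[0.1,-0.0,-0.0],3.5],[[-0.02,-0.09,2.69],[0.1,-0.0,-0.0],3.5]]
```

View pics/w25.png

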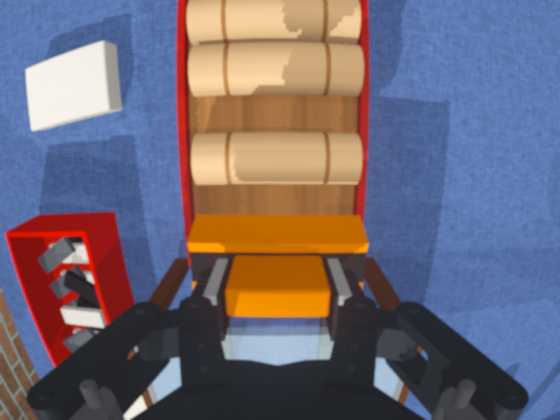

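Emit:
jog_arm:
  rows:
    - [[0,-0.1,2.7],[0,0,0],3.5]
    - [[0,-0.1,2.5],[0,0,0],3.5]
    - [[0,0,0],[0,0,0],3.5]
    - [[0,0,0],[0,0,0],3.5]

```text
clock: 49.15
position: [595.4, -1.9, 75.2]
ee_rot: [0.71, -0.704, 0.0, -0.0]
contact_force: [0.6, 0.1, -3.8]
gripper_width: 43.0
```

Run:
```python
from p import *
x,y=T(231); plan(x,y,54,-89.5,3.5,v=45)
snap('wrist','w26.png')
```

```text
t 49.15 from [595.4  -1.9  75.2] yaw -89.6 n 1
[[[-0.07,0.25,2.12],[-0.1,-0.0,-0.1],3.5]]
```

View pics/w26.png

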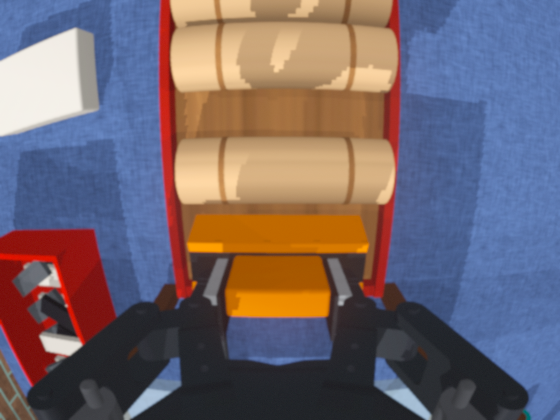

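Emit:
jog_arm:
  rows:
    - [[0,0.1,1.0],[0,0,0],3.5]
    - [[0,0,0.7],[0,0,0],3.5]
    - [[0,0,0],[0,0,0],3.5]
    - [[0,0,0],[0,0,0],3.5]

```text
clock: 49.7
position: [594.2, -1.4, 57.3]
ee_rot: [0.71, -0.704, 0.0, -0.0]
contact_force: [0.7, 0.9, -2.1]
gripper_width: 42.8
```

Emit:
jog_arm:
  rows:
    - [[0,0,0.2],[0,0,0],3.5]
    - [[0,0,0],[0,0,0],3.5]
    - [[0.5,0,0],[0,0,0],3.5]
    - [[0.5,0,0],[0,0,0],3.5]
    - [[0.5,0,0],[0,0,0],3.5]
    - [[0.5,0,0],[0,0,0],3.5]
    - [[0.5,0,0],[0,0,0],3.5]
    - [[0.3,0,0],[0,0,0],3.5]
    - [[0,0,0],[0,0,0],3.5]

```text
clock: 50.82
position: [594.2, -29.7, 55.3]
ee_rot: [0.71, -0.705, -0.0, 0.0]
contact_force: [0.5, 0.5, -3.6]
gripper_width: 43.0
```

Run:
```python
from p import *
snap('wrist','w27.png')
s=arm.read_state();print(s['position'],s['contact_force'])
```

```text
[594.28504607 -29.53415387  55.32088191] [ 0.11311726  0.4413125  -3.23762808]
```

View pics/w27.png

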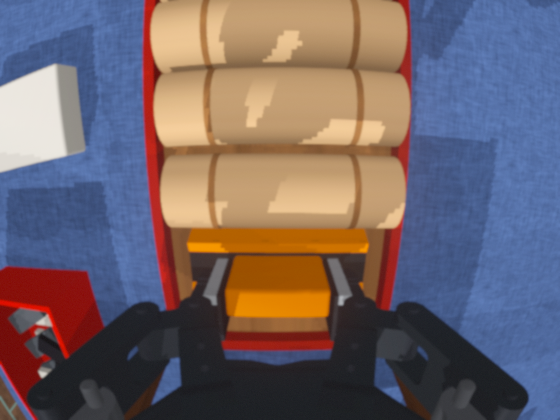

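Emit:
jog_arm:
  rows:
    - [[0.3,0,0],[0,0,0],3.5]
    - [[0,0,0],[0,0,0],3.5]
    - [[0.2,0,0],[0,0,0],3.5]
    - [[0,0,0],[0,0,0],3.5]

```text
clock: 51.38
position: [594.3, -34.5, 55.3]
ee_rot: [0.71, -0.704, -0.0, 0.0]
contact_force: [0.6, 0.5, -2.9]
gripper_width: 42.9
```

Emit:
jog_arm:
  rows:
    - [[0.2,0,0],[0,0,0],3.5]
    - [[0,0,0],[0,0,0],3.5]
    - [[0.2,0,0],[0,0,0],3.5]
    - [[0,0,0],[0,0,0],3.5]

```text
clock: 51.88
position: [594.4, -37.8, 55.1]
ee_rot: [0.71, -0.704, -0.0, -0.0]
contact_force: [0.5, 4.2, -4.1]
gripper_width: 42.9
```

Run:
```python
from p import *
snap('wrist','w28.png')
s=arm.read_state();print(s['position'],s['contact_force'])
```

```text
[594.38315914 -37.84829964  55.1291798 ] [-0.39903028  4.17676923 -3.67501071]
```

View pics/w28.png

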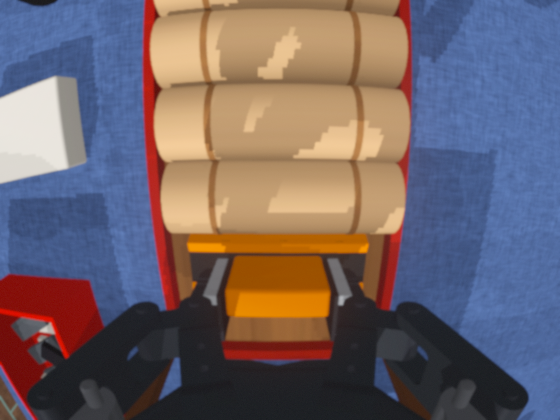

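Emit:
jog_arm:
  rows:
    - [[0,0,0.2],[0,0,0],3.5]
    - [[0,0,0],[0,0,0],3.5]
    - [[0.1,0,0],[0,0,0],3.5]
    - [[0,0,0],[0,0,0],3.5]

```text
clock: 52.42
position: [594.6, -38.5, 53.8]
ee_rot: [0.71, -0.704, -0.0, -0.001]
contact_force: [-2.6, 7.3, 0.4]
gripper_width: 42.9
```

Emit:
jog_arm:
  rows:
    - [[0,0,0],[0,0,0],4.6]
    - [[0,0,0],[0,0,0],5.4]
    - [[0,0,0],[0,0,0],6]
    - [[0,0,-2],[0,0,0],6.5]
    - [[0,0,-4],[0,0,0],6.5]
    - [[0,0,-4],[0,0,0],6.5]
    - [[0,0,0],[0,0,0],6.5]

```text
clock: 53.3
position: [596.7, -39.6, 157.5]
ee_rot: [0.71, -0.704, 0.003, -0.003]
contact_force: [-0.5, 0.3, -0.2]
gripper_width: 65.0
```

Run:
```python
from p import *
snap('wrist','w29.png')
s=arm.read_state();print(s['position'],s['contact_force'])
plan(594.5,-230,160,-89.5,6.5)
```

```text
[595.15911272 -39.56726651 155.12833893] [ 0.04033159  0.34527917 -1.35938993]
t 53.35 from [595.2 -39.6 155.1] yaw -89.6 n 4
[[[4.76,0.05,-0.12],[-0.1,0.0,-0.0],6.5],[[4.76,0.05,-0.12],[-0.1,0.0,-0.0],6.5],[[4.76,0.05,-0.12],[-0.1,0.0,-0.0],6.5],[[4.76,0.06,-0.12],[-0.1,0.0,-0.0],6.5]]
```

View pics/w29.png

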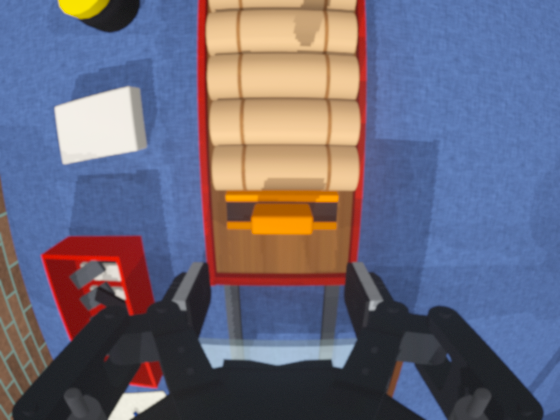

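Emit:
jog_arm:
  rows:
    - [[4.8,0,0],[0,0,0],5]
    - [[4.8,0,0],[0,0,0],5]
    - [[4.8,0,0],[0,0,0],5]
    - [[4.8,0,0],[0,0,0],5]
    - [[4.8,0,0],[0,0,0],5]
    - [[0,0,0],[0,0,0],5]
    - [[0,0,0],[0,0,0],5]

```text
clock: 54.22
position: [595.4, -279.3, 151.9]
ee_rot: [0.71, -0.705, -0.001, 0.001]
contact_force: [-0.8, -0.1, 0.8]
gripper_width: 50.4
```

Run:
```python
from p import *
w=snap('wrist','w30.png'); im=snap('top','t4.png'); snap('scene','s4.png',(200,330,100,480),2)
cv2.imwrite('pics/t4c.png',cv2.resize(im[150:225,250:400],None,fx=5,fy=5,interpolation=cv2.INTER_CUBIC))
s=arm.read_state();print(s['position'])
plan(595.8,-281.5,35,-89.5,5)
```

```text
[ 596.17444671 -278.25241502  153.00170379]
t 54.38 from [ 596.2 -278.3  153. ] yaw -89.5 n 3
[[[0.11,0.01,3.93],[0.0,0.0,0.0],5],[[0.11,0.01,3.93],[0.0,0.0,0.0],5],[[0.11,0.01,3.93],[0.0,0.0,0.0],5]]
```

View pics/w30.png

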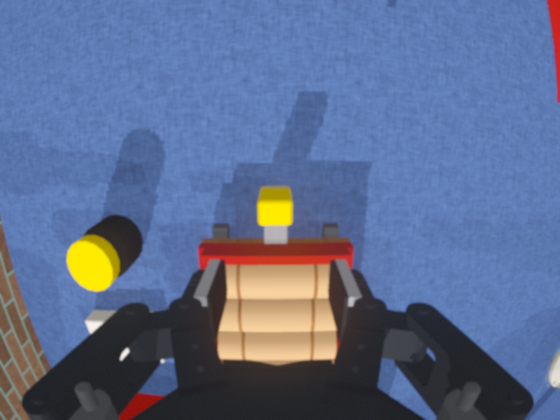

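View pics/t4c.png

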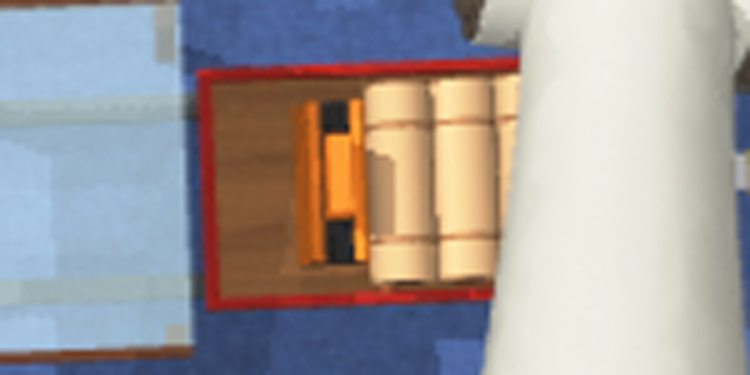

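View pics/s4.png

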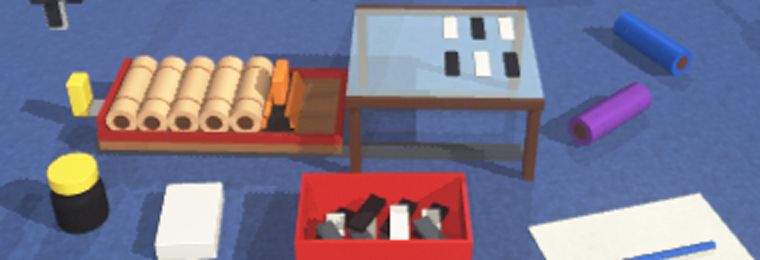

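Emit:
jog_arm:
  rows:
    - [[0.2,0,4.0],[0,0,0],5]
    - [[0.1,0,4.0],[0,0,0],5]
    - [[0,0,3.5],[0,0,0],5]
    - [[0,0,0],[0,0,0],5]
    - [[0,0,0],[0,0,0],2]
    - [[0,0,0],[0,0,0],1.5]
    - [[0,0,0],[0,0,0],1.5]
    - [[0,0,0],[0,0,0],1.5]

```text
clock: 55.38
position: [597.1, -282.4, 40.7]
ee_rot: [0.71, -0.704, 0.001, -0.001]
contact_force: [-1.3, 2.7, 6.0]
gripper_width: 25.4
```

Run:
```python
from p import *
im=snap('scene','s5.png',(200,330,100,480),2)
```

```text
(no output)
```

View pics/s5.png

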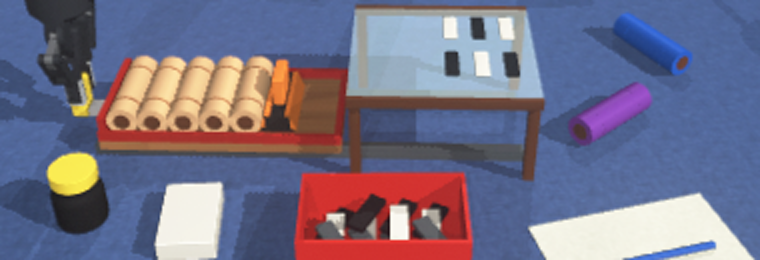

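Emit:
jog_arm:
  rows:
    - [[-0.3,0,0],[0,0,0],1.5]
    - [[-0.5,0,0],[0,0,0],1.5]
    - [[-0.7,0,0],[0,0,0],1.5]
    - [[-0.8,0,0],[0,0,0],1.5]
    - [[-0.8,0,0],[0,0,0],1.5]
    - [[-0.8,0,0],[0,0,0],1.5]
    - [[-0.8,0,0],[0,0,0],1.5]
    - [[-0.7,0,0],[0,0,0],1.5]
    - [[-0.5,0,0],[0,0,0],1.5]
    - [[-0.3,0,0],[0,0,0],1.5]

```text
clock: 56.68
position: [596.4, -221.5, 40.7]
ee_rot: [0.71, -0.704, 0.002, -0.0]
contact_force: [-2.1, -3.1, 6.6]
gripper_width: 25.0
```

Run:
```python
from p import *
im=snap('scene','s6.png',(200,330,100,480),2); print(arm.read_state()['position'],arm.read_state()['contact_force'])
```

```text
[ 596.43033006 -221.13360451   40.62374572] [-2.55247755 -1.47382264  7.79128448]
```

View pics/s6.png

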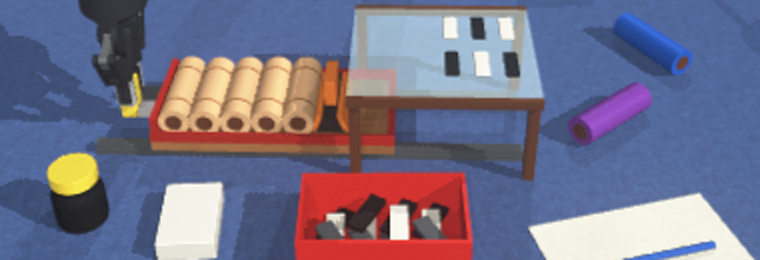

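Emit:
jog_arm:
  rows:
    - [[-0.4,0,0],[0,0,0],1.5]
    - [[-0.7,0,0],[0,0,0],1.5]
    - [[-0.9,0,0],[0,0,0],1.5]
    - [[-0.9,0,0],[0,0,0],1.5]
    - [[-0.9,0,0],[0,0,0],1.5]
    - [[-0.9,0,0],[0,0,0],1.5]
    - [[-0.9,0,0],[0,0,0],1.5]
    - [[-0.9,0,0],[0,0,0],1.5]
    - [[-0.9,0,0],[0,0,0],1.5]
    - [[-0.9,0,0],[0,0,0],1.5]

```text
clock: 57.98
position: [595.5, -138.4, 40.7]
ee_rot: [0.71, -0.704, 0.001, -0.0]
contact_force: [-3.5, -3.3, 7.6]
gripper_width: 24.5
```

Emit:
jog_arm:
  rows:
    - [[-0.9,0,0],[0,0,0],1.5]
    - [[-0.9,0,0],[0,0,0],1.5]
    - [[-0.8,0,0],[0,0,0],1.5]
    - [[-0.7,0,0],[0,0,0],1.5]
    - [[-0.5,0,0],[0,0,0],1.5]
    - [[-0.4,0,0],[0,0,0],1.5]
    - [[-0.3,0,0],[0,0,0],1.5]
    - [[0,0,0],[0,0,0],1.5]

```text
clock: 58.98
position: [595.0, -92.9, 40.6]
ee_rot: [0.71, -0.704, 0.001, -0.0]
contact_force: [-4.3, -1.4, 9.6]
gripper_width: 25.0
```

Emit:
jog_arm:
  rows:
    - [[-0.2,0,0],[0,0,0],1.5]
    - [[-0.3,0,0],[0,0,0],1.5]
    - [[-0.3,0,0],[0,0,0],1.5]
    - [[-0.2,0,0],[0,0,0],1.5]
    - [[-0.1,0,0],[0,0,0],1.5]
    - [[0,0,0],[0,0,0],1.5]

```text
clock: 59.72
position: [594.9, -82.3, 40.6]
ee_rot: [0.71, -0.704, 0.001, -0.0]
contact_force: [-3.5, -3.4, 9.4]
gripper_width: 24.9
```

Run:
```python
from p import *
im=snap('scene','s7.png',(200,330,100,480),2); im=snap('top','t7.png',(140,230,190,400),3.5); print(arm.read_state()['position'],arm.read_state()['contact_force'])
```

```text
[594.87833405 -82.29168056  40.59318036] [-4.53842767 -2.50018397  9.02665659]
```

View pics/s7.png

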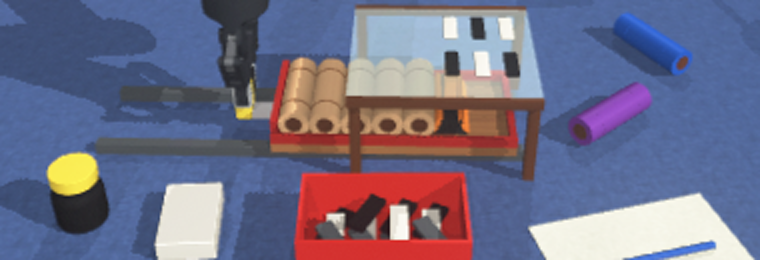

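View pics/t7.png

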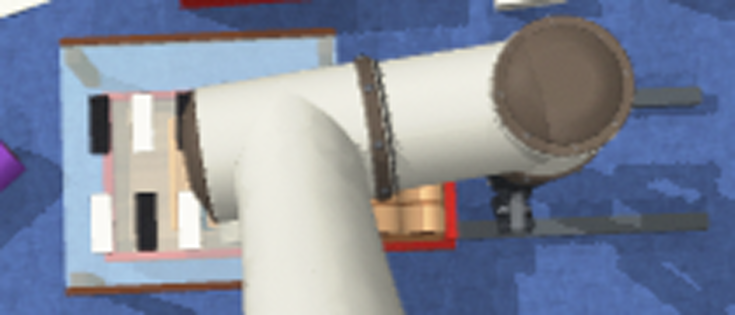

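Not yet clearly at the hard stop (|Fy| is only runner friction); push on in small steps.

Emit:
jog_arm:
  rows:
    - [[-0.2,0,0],[0,0,0],1.5]
    - [[-0.1,0,0],[0,0,0],1.5]
    - [[0,0,0],[0,0,0],1.5]

```text
clock: 60.2
position: [594.9, -82.2, 40.6]
ee_rot: [0.71, -0.704, 0.002, 0.001]
contact_force: [-2.9, -14.1, 7.2]
gripper_width: 25.0
```

Emit:
jog_arm:
  rows:
    - [[-0.2,0,0],[0,0,0],1.5]
    - [[-0.1,0,0],[0,0,0],1.5]
    - [[0,0,0],[0,0,0],1.5]

```text
clock: 60.58
position: [594.9, -82.1, 40.6]
ee_rot: [0.71, -0.704, 0.003, 0.002]
contact_force: [-1.3, -25.1, 5.2]
gripper_width: 24.6
```

At the hard stop. Relax, release and lift.

Emit:
jog_arm:
  rows:
    - [[0.5,0,0],[0,0,0],1.5]
    - [[0,0,0],[0,0,0],3.5]
    - [[0,0,0],[0,0,0],5]
    - [[0,0,0],[0,0,0],5]
    - [[0,0,-3],[0,0,0],5]
    - [[0,0,-5],[0,0,0],5]
    - [[0,0,-5],[0,0,0],5]
    - [[5,0,-2],[0,0,0],5]
    - [[5,0,0],[0,0,0],5]
    - [[5,0,0],[0,0,0],5]

```text
clock: 61.82
position: [596.1, -231.2, 188.7]
ee_rot: [0.71, -0.704, 0.0, -0.0]
contact_force: [0.2, -0.5, -0.4]
gripper_width: 50.0
```

Emit:
jog_arm:
  rows:
    - [[6,0,0],[0,0,0],5]
    - [[6,0,0],[0,0,0],5]
    - [[6,0,0],[0,0,0],5]
    - [[0,0,0],[0,0,0],5]
    - [[0,0,0],[0,0,0],5]

```text
clock: 62.45
position: [597.1, -410.0, 187.5]
ee_rot: [0.71, -0.704, -0.001, 0.0]
contact_force: [0.4, 1.0, 0.7]
gripper_width: 50.1
```

Run:
```python
from p import *
im=snap('scene','s8.png',(200,330,100,480),2); im=snap('top','t8.png'); cv2.imwrite('pics/t8c.png',cv2.resize(im[145:225,195:395],None,fx=4,fy=4,interpolation=cv2.INTER_CUBIC)); print(arm.read_state()['position'],arm.read_state()['contact_force'])
```

```text
[ 597.57996956 -409.00909632  188.36712586] [0.35474181 0.47746328 0.49816785]
```

View pics/s8.png

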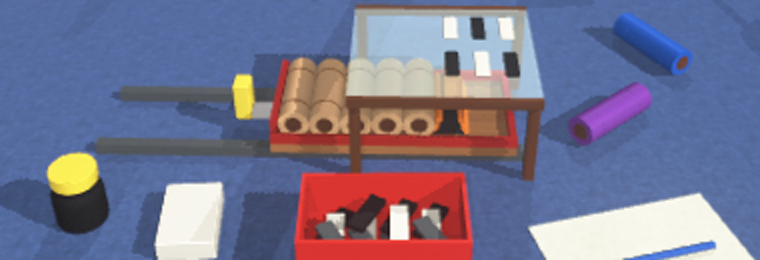

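View pics/t8c.png

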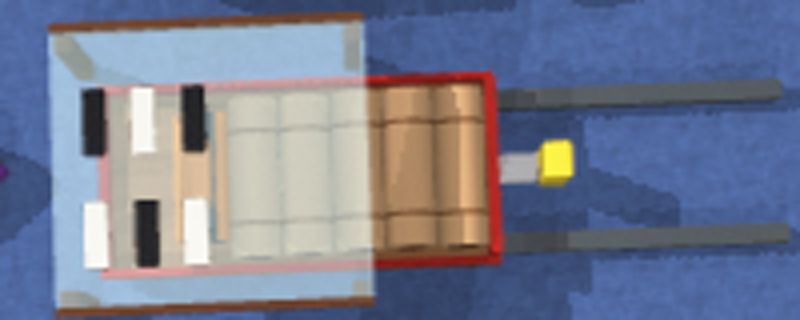

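Run:
```python
from p import *
im=cv2.imread('pics/t8.png'); c=im[155:220,225:325].astype(float)
c=np.clip((c-90)*1.6,0,255).astype(np.uint8); c=cv2.resize(c,None,fx=7,fy=7,interpolation=cv2.INTER_CUBIC)
# predicted: row_stop now y=-235.8+200.3
y0=-35.5
def P(x,y,z): 
    u=proj('top',[[595-0.009*y-1.8+x,y0+y,z]])[0]; return (int((u[0]-225)*7),int((u[1]-155)*7))
for b in range(5): 
    for sx in(-55,55): cv2.circle(c,P(sx,18+36*b,45+18),4,(0,255,0),-1)
for sx in(-45,45):
    for sy in(-14.3,14.3): cv2.circle(c,P(sx,198+sy,51),4,(255,0,0),-1)
cv2.imwrite('pics/t8d.png',c)
```

```text
(no output)
```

View pics/t8d.png

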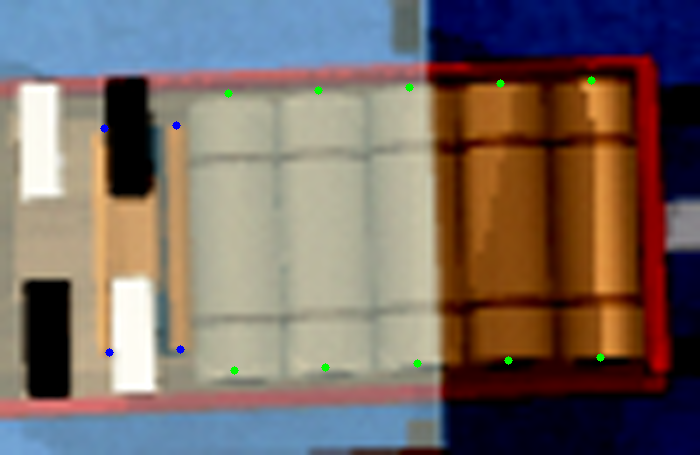

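```bash
python3 -c "
from h import *
print(arm.job_done())"
```

```text
the job is handed in; nothing more can be done
None
```

I pulled the tray out to its stop and laid all five bamboo blanks across it. I rolled them into a closed row against the stop, set the chock on the floor tight against the last one, and let go. Then I slid the tray home, with no verdict reported at hand-in at about 62 s.

**Checks that passed:**
- **Tray home:** it met the inner hard stop with about 25 N on the wrist, after 200.3 mm of travel from the fully out position.
- **Row and chock:** the last top and scene pictures show all five blanks closed up square from the stop. They also show the chock upright, square and centred. Against a gapless-row model overlaid on the top picture, blanks and chock lie within about 2 mm.
- **Surroundings:** the jar, slab, basket and coloured look-alikes look untouched in the pictures. The arm ended clear of everything.

**Where estimates disagreed:**
- **Chock position:** a first estimate from the top camera was about 5 mm off. I used the wrist camera's position, which the top picture then confirmed.
- **Row stop:** the picture put it about 3.5 mm away from where contact later showed it. I went by the contact forces for the final positions.
- **First grip:** my first hold on blank 1 was too high, so I let go and gripped it again lower.

I saw no knock to the chock and no slip of the grip.

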